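Load plaster corbels into the gravity chute, backs down and heads first

ROBOT

A 6-joint arm with a two-finger parallel gripper is mounted at the origin on the work surface. World frame = base frame: x ahead of the robot, y to its left, z up, the work surface at z = 0. Lengths are in m, angles in degrees, forces in N, time in s.
With the tool pointing down it reaches from about 0.325 to 0.875 m from the base axis. Payload 4.4 kg.
Tool frame: the origin (TCP) lies at the very end of the fingers, on their centre line; the grasp point (between the pads) lies 19 mm behind it (grip_point_offset is the distance from the TCP to the grasp point, in m); x points along the fingers, y is the direction in which the jaws open and shut, and the axes are right-handed (so a half turn about x gives the same grasp; the last joint's range is limited). The gripper opens to 85 mm and grips with 20 to 120 N. Pads are 22 mm wide; open, the fingers measure 114 mm over their backs; the gripper's body (76 mm by 85 mm) begins 54 mm behind the grasp point. The pads swing forward as they close: fully open they stand 13 mm farther back than shut.
Start: joints at [61.679, 11.837, 88.321, -0, 79.842, -8.623], TCP at [0.194, 0.541, 0.231] pointing down, gripper open.
Joint ranges: [-156.59, 156.59], [-49.26, 127.26], [12.9, 141.05], [-63.56, 243.56], [4.71, 150.69], [-161.64, 161.64]. Speed limits (degrees/s): [159.86, 159.86, 180, 180, 180, 180].

INTERFACE

Orientations are given as a 3x3 rotation matrix whose columns are the frame's x, y, z axes.
In Python, from bench import * gives the robot as it stands.
- The arm moves only by the tool move_arm, never from a script. Its arguments are lists of equal length, an entry for each row: "jaw": the finger opening in m, from 0 to 0.0854; "slide": the shift along the tool's x, y, z in m, a list of three; "delta_rot": the turn, a rotation vector about the tool's x, y, z in degrees, a list of three. A call has exactly 8 rows; each row shifts and turns the pose as measured when the row begins, along the tool's axes as they then stand; what a row does not reach is not made up. A row lasts 1/8 s, in which the tool goes at most 62.5 mm and 10.7 degrees, less where a joint would pass 70% of its speed; a pose out of reach is approached as far as the arm can. A call with a gripper value outside its range is refused whole. The fingers move at their own pace and stop on an object; "squeeze" is the grip in N (left out, the last holds). Time passes only in rows, so rows that do not move let the fingers close, or fill a call up. It gives the time, the measured TCP pose, the force and the opening at its end, in the units of the state.
- sense(): the state, without advancing time (a new reading comes with each control period).
- grab_frame(name): name is "scene" or "top"; returns the picture (420x560x3 uint8, red, green, blue); there is no depth.
- calibration(name): a dict with "fovy" (degrees; the focal length in pixels is half the picture's height over the tangent of half this angle, whatever the lens; pixels are square), "cx", "cy" (the principal point, pixels), "world_from_camera" (4x4, takes a point from camera to world coordinates). Camera axes: x right, y down, z forward; pixel columns grow to the right and rows downward; lengths in m; the calibration is good to about 2 mm. A picture is of the moment at which its call begins. calibration takes no time and is no camera call.
- hand_in(): hands the job in, once; it reports no verdict.
The state is a dict: "clock": time; "joint_positions": joint angles; "joint_vel": joint speeds; "joint_torque": joint torques, N m; "tcp_pos": TCP position; "orientation": TCP orientation; "force": force on the tool from outside, world axes, zero at the start; "wrist_torque": the same for the moment, N m; "grip_width": finger opening in m.
Only numpy, scipy, OpenCV 4.12 (cv2) and the standard library are available. Lean on these libraries where they do the work, as an engineer would, in place of code of your own. Each camera call takes 0.05 s, during which the arm holds its last target.

TASK

Load both standing plaster corbels into the sloping chute, one after the other, so that each lies on its flat back with the scrolls up and its wide head pointing downhill, and let them slide down until the first rests against the stop and the second right behind it. Set each one down on the chute floor before letting go, do not drop it, and leave the other things on the bench where they are.

Things in the scene. Friction and masses are not known exactly. Their poses are not given: they have to be found in the camera images.
- corbel_a: White plaster scroll bracket, 0.2-0.3 kg, 110 mm tall, standing on its head (square slab 54 x 54 x 14 mm). Origin: centre of the head's underside; z: head to narrow tail (z=110). x points out of the flat back (plane x=+27); carved scroll face to -x. Above the head the cheeks are flat, y=+-23 (46 mm wide): pinch there. Start yaw 0.35 to 1.45 rad. Same shape as corbel_b.
- corbel_b: White plaster scroll bracket, 0.2-0.3 kg, 110 mm tall, standing on its head (square slab 54 x 54 x 14 mm). Origin: centre of the head's underside; z: head to narrow tail (z=110). x points out of the flat back (plane x=+27); carved scroll face to -x. Above the head the cheeks are flat, y=+-23 (46 mm wide): pinch there. Start yaw 0.35 to 1.45 rad. Same shape as corbel_a.
- corbel_a_back (a point): Middle of the flat back of corbel_a: (27, 0, 55) mm in its frame. Seen along y the solid reaches from the back plane x=+27 to about x=-26 for z=15-50, to x=-15 up to z=64, to x=-5 up to the tail. Centre of mass about x=3, z=48.
- corbel_b_back (a point): Middle of the flat back of corbel_b: (27, 0, 55) mm in its frame. Seen along y the solid reaches from the back plane x=+27 to about x=-26 for z=15-50, to x=-15 up to z=64, to x=-5 up to the tail. Centre of mass about x=3, z=48.
- chute_bed: Bed of the fixed aluminium gravity chute, sloping 30 degrees. Origin: on its floor, on the centreline, at the face of the rubber stop (50 mm high) at the low end, 50 mm above the bench. x: uphill along the floor (0 to 400 mm, open at the top end), y across, z: the floor's upward normal. High end to the robot's left; place and yaw vary.
- chute_lips (a point): Point on the chute floor, centreline, 230 mm uphill of the stop. Side lips 24 mm high, 62 mm apart inside, run from the stop up to here, then flare to about 98 mm apart at 267 mm.
- chute_apron (a point): Point on the chute floor, centreline, 320 mm uphill of the stop: middle of the loading apron, a flat floor 110 mm wide without lips (270 to 400 mm). The floor is slippery: a corbel let go here slides down by itself to the stop or to the corbel before it.
- rosette: loose plaster rosette disc, 110 mm across, 14 to 26 mm thick, a bystander; origin under its centre
- rasp: loose rasp with dark wooden handle lying on the bench between the corbels, 230 mm long (along its x, from -100 handle end to +130), 24 mm high, a bystander
- mallet: loose wooden mallet lying on the bench on the near side of the chute, 230 mm long (x from -125 to +107), head 64 mm thick and 90 mm long, a bystander
- jar: loose closed amber jar, 70 mm across, 90 mm high, a bystander; origin under its centre
- brush: loose brush with a pale wooden handle, 200 mm long, 20 mm high, lying near the robot, a bystander
- sand_block: loose cork sanding block, 100 x 60 x 35 mm, at the far side, a bystander; origin under its centre
Mind the look-alikes: they are no part of the job. What is shaped like the corbel_a but blue is not meant.

How it is judged (in metres and radians):
On the way, in this order (a step that is already met when the one before it is completed fails the run):
1. a corbel is set down on its back on the chute floor (within 10 mm) while still held (((x of corbel_a_back in the frame of chute_bed between 0.03 and 0.42 m and y of corbel_a_back in the frame of chute_bed between -0.03 and 0.03 m and z of corbel_a_back in the frame of chute_bed between -0.01 and 0.01 m and angle between the x axis of corbel_a and the z axis of chute_bed, either way round below 0.2 rad and contact force between the fingers and corbel_a above 0.5 N) or (x of corbel_b_back in the frame of chute_bed between 0.03 and 0.42 m and y of corbel_b_back in the frame of chute_bed between -0.03 and 0.03 m and z of corbel_b_back in the frame of chute_bed between -0.01 and 0.01 m and angle between the x axis of corbel_b and the z axis of chute_bed, either way round below 0.2 rad and contact force between the fingers and corbel_b above 0.5 N))), for 0.05 s.
2. a first corbel lies at rest against the stop, on its back, head downhill, let go (((x of corbel_a_back in the frame of chute_bed between 0.035 and 0.075 m and y of corbel_a_back in the frame of chute_bed between -0.015 and 0.015 m and z of corbel_a_back in the frame of chute_bed between -0.006 and 0.006 m and angle between the x axis of corbel_a and the z axis of chute_bed, either way round below 0.12 rad and z of chute_bed in the frame of corbel_a below 0.02 m and linear speed of corbel_a below 0.03 m/s and contact force between the fingers and corbel_a below 0.05 N) or (x of corbel_b_back in the frame of chute_bed between 0.035 and 0.075 m and y of corbel_b_back in the frame of chute_bed between -0.015 and 0.015 m and z of corbel_b_back in the frame of chute_bed between -0.006 and 0.006 m and angle between the x axis of corbel_b and the z axis of chute_bed, either way round below 0.12 rad and z of chute_bed in the frame of corbel_b below 0.02 m and linear speed of corbel_b below 0.03 m/s and contact force between the fingers and corbel_b below 0.05 N))), for 0.2 s.
3. the other corbel is set down on its back on the chute floor (within 10 mm) while still held (((x of corbel_a_back in the frame of chute_bed between 0.03 and 0.42 m and y of corbel_a_back in the frame of chute_bed between -0.03 and 0.03 m and z of corbel_a_back in the frame of chute_bed between -0.01 and 0.01 m and angle between the x axis of corbel_a and the z axis of chute_bed, either way round below 0.2 rad and contact force between the fingers and corbel_a above 0.5 N) or (x of corbel_b_back in the frame of chute_bed between 0.03 and 0.42 m and y of corbel_b_back in the frame of chute_bed between -0.03 and 0.03 m and z of corbel_b_back in the frame of chute_bed between -0.01 and 0.01 m and angle between the x axis of corbel_b and the z axis of chute_bed, either way round below 0.2 rad and contact force between the fingers and corbel_b above 0.5 N))), for 0.05 s.
4. both corbels lie at rest in the chute, on their backs, heads downhill, let go (x of corbel_a_back in the frame of chute_bed between 0.035 and 0.19 m and y of corbel_a_back in the frame of chute_bed between -0.015 and 0.015 m and z of corbel_a_back in the frame of chute_bed between -0.006 and 0.006 m and angle between the x axis of each of corbel_a, corbel_b and the z axis of chute_bed, either way round below 0.12 rad and z of chute_bed in the frame of corbel_a below 0.02 m and linear speed of each of corbel_a, corbel_b below 0.03 m/s and contact force between the fingers and corbel_a below 0.05 N and x of corbel_b_back in the frame of chute_bed between 0.035 and 0.19 m and y of corbel_b_back in the frame of chute_bed between -0.015 and 0.015 m and z of corbel_b_back in the frame of chute_bed between -0.006 and 0.006 m and z of chute_bed in the frame of corbel_b below 0.02 m and contact force between the fingers and corbel_b below 0.05 N and ((x of corbel_a_back in the frame of chute_bed between 0.035 and 0.075 m and y of corbel_a_back in the frame of chute_bed between -0.015 and 0.015 m and z of corbel_a_back in the frame of chute_bed between -0.006 and 0.006 m and angle between the x axis of corbel_a and the z axis of chute_bed, either way round below 0.12 rad and z of chute_bed in the frame of corbel_a below 0.02 m and linear speed of corbel_a below 0.03 m/s and contact force between the fingers and corbel_a below 0.05 N) or (x of corbel_b_back in the frame of chute_bed between 0.035 and 0.075 m and y of corbel_b_back in the frame of chute_bed between -0.015 and 0.015 m and z of corbel_b_back in the frame of chute_bed between -0.006 and 0.006 m and angle between the x axis of corbel_b and the z axis of chute_bed, either way round below 0.12 rad and z of chute_bed in the frame of corbel_b below 0.02 m and linear speed of corbel_b below 0.03 m/s and contact force between the fingers and corbel_b below 0.05 N))), for 0.2 s.
At the end, for the whole second after the job is handed in: Both corbels lie between the lips (back centre within 15 mm of the centreline), flat on their backs (6 mm, 0.12 rad), heads downhill, one at the stop (back centre under 75 mm from it), the other behind it (under 190 mm), at rest and let go (all of step 4); the robot touches nothing.
It fails at once if corbel_a is let fall: in the air, touching nothing, away from the chute floor and faster than 0.45 m/s (contact force between anything else and corbel_a below 0.01 N and linear speed of corbel_a above 0.45 m/s and (z of corbel_a_back in the frame of chute_bed above 0.025 m or z of corbel_a_back in the frame of chute_bed below -0.025 m)).
It fails at once if corbel_b is let fall: in the air, touching nothing, away from the chute floor and faster than 0.45 m/s (contact force between anything else and corbel_b below 0.01 N and linear speed of corbel_b above 0.45 m/s and (z of corbel_b_back in the frame of chute_bed above 0.025 m or z of corbel_b_back in the frame of chute_bed below -0.025 m)).
It fails at once if another loose thing on the bench (rosette, rasp, mallet, jar, brush, sanding block) is moved by more than 40 mm (distance of any of rosette, rasp, mallet, jar, brush, sand_block from where it was at the start of the episode above 0.04 m).
It also fails if it takes over 69 s, if anything falls off the work surface, if the arm or the gripper's body presses on something with over 40 N, if the wrist force passes 120 N, or if a joint passes its speed limit or range.

## Working session

There is one attempt and no reset: what is moved stays moved. The work goes in short steps, Python scripts to look and compute and a tool call to move; the robot and the scene stay as the last step left them, time stands still between calls to the robot, and variables do not carry over. Pictures are saved under pics/ and viewed, and the job is handed in when it is done.

Besides the shell and the picture viewer there is one more tool, called after ">>>" as name(argument=value, ...), one argument or row to a line, values as JSON. move_arm: Moves the arm, as the interface text tells. Its arguments: {"type":"object","properties":{"jaw":{"type":"array","items":{"type":"number"}},"slide":{"type":"array","items":{"type":"array","items":{"type":"number"}}},"delta_rot":{"type":"array","items":{"type":"array","items":{"type":"number"}}},"squeeze":{"type":"number"}},"required":["jaw","slide","delta_rot"]}

```bash
mkdir -p pics; ls; python3 - <<'E'
from bench import *
import cv2
print(sense())
for n in ("scene","top"):
    f=grab_frame(n); cv2.imwrite(f"pics/{n}0.png",f[:,:,::-1]); print(n,calibration(n))
E
```

```text
pics
{'clock': 0.0, 'joint_positions': array([ 6.16786217e+01,  1.18842727e+01,  8.84055591e+01,  5.52821031e-04,
        7.98415776e+01, -8.62494323e+00]), 'joint_vel': array([0.00557156, 0.07216692, 0.1532865 , 0.05321809, 0.01437857,
       0.04556873]), 'joint_torque': array([-2.92331868e-05, -3.83043230e+01, -2.91591275e+01, -2.74152626e-04,
        1.05438728e-02, -2.88268541e-05]), 'tcp_pos': array([0.19345695, 0.54067075, 0.23011924]), 'orientation': array([[-1.09644785e-03,  3.37037050e-01,  9.41490746e-01],
       [-2.01448681e-03,  9.41488657e-01, -3.37038648e-01],
       [-9.99997370e-01, -2.26616599e-03, -3.53336525e-04]]), 'force': array([ 0.11342712,  0.89922549, -0.09283462]), 'wrist_torque': array([ 0.01816348,  0.0176187 , -0.04192417]), 'grip_width': 0.08533242887339532}
scene {'fovy': 44.66993130396787, 'cx': 279.72859911736174, 'cy': 210.68347191165194, 'world_from_camera': array([[-0.04294859,  0.65828461, -0.75154294,  1.62178123],
       [ 0.99903486,  0.02136482, -0.03837839,  0.02213617],
       [-0.00920733, -0.75246589, -0.65856686,  1.14690925],
       [ 0.        ,  0.        ,  0.        ,  1.        ]])}
top {'fovy': 49.69832647208599, 'cx': 281.70538140436616, 'cy': 213.64440309840478, 'world_from_camera': array([[ 0.0150032 , -0.99686175,  0.0777275 ,  0.41293103],
       [-0.99987714, -0.01531052, -0.00335931, -0.03737414],
       [ 0.00453881, -0.07766755, -0.99696898,  1.50141037],
       [ 0.        ,  0.        ,  0.        ,  1.        ]])}
```

View pics/scene0.png

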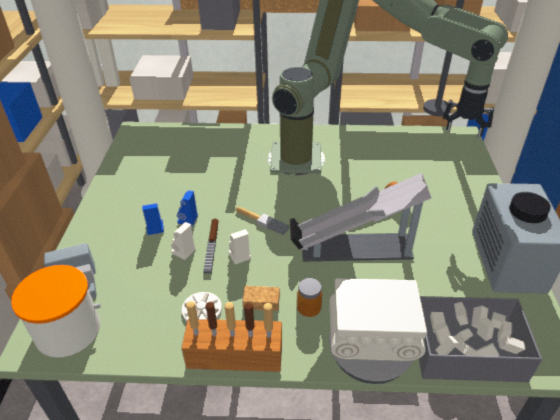

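View pics/top0.png

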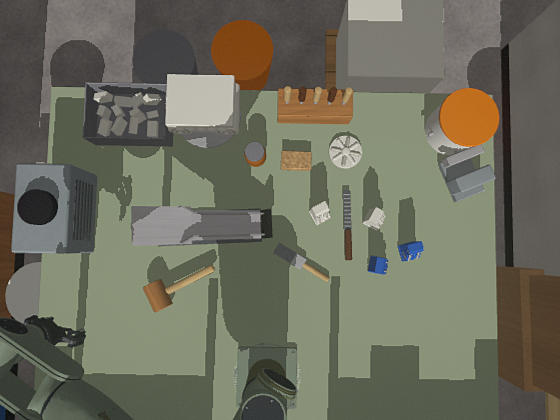

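The scene picture shows two white corbels at (183,241) and (239,247), with two blue look-alikes at (153,219) and (188,208). In the top picture the whites are at (320,212) and (374,218), the blues at (378,265) and (411,250). The chute runs from (270,223), its stop end, to (133,225). The crops below check this choice.

```bash
python3 - <<'E'
import cv2,numpy as np
s=cv2.imread("pics/scene0.png");t=cv2.imread("pics/top0.png")
a=cv2.resize(t[190:250,295:395],None,fx=7,fy=7,interpolation=cv2.INTER_CUBIC)
b=cv2.resize(s[210:275,160:260],None,fx=7,fy=7,interpolation=cv2.INTER_CUBIC)
cv2.imwrite("pics/c1.png",a);cv2.imwrite("pics/c2.png",b)
a=cv2.resize(t[195:255,125:280],None,fx=5,fy=5,interpolation=cv2.INTER_CUBIC)
b=cv2.resize(s[170:270,285:435],None,fx=5,fy=5,interpolation=cv2.INTER_CUBIC)
cv2.imwrite("pics/c3.png",a);cv2.imwrite("pics/c4.png",b)
E
```

```text
(no output)
```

View pics/c1.png

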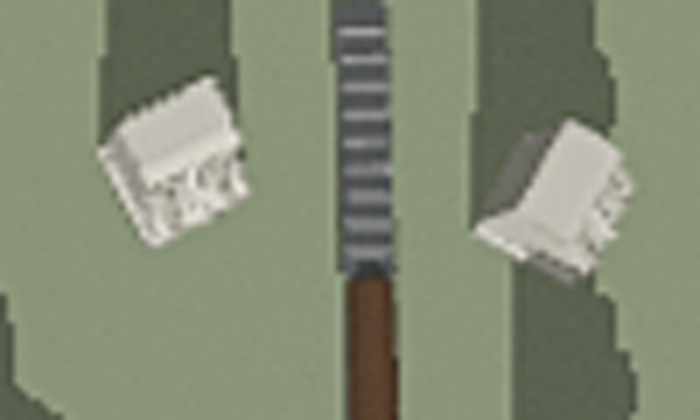

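View pics/c2.png

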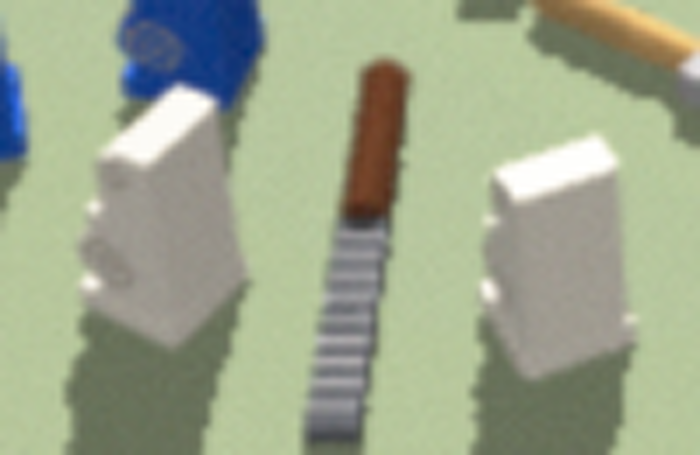

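View pics/c3.png

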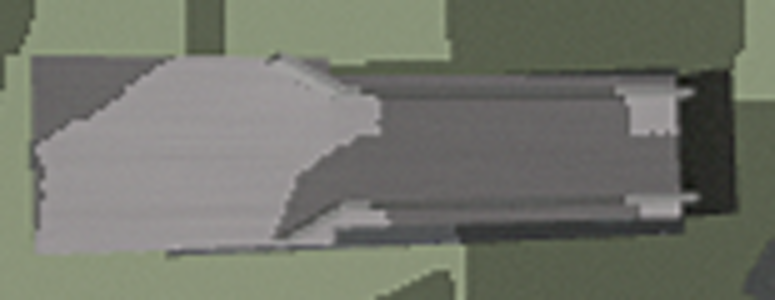

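View pics/c4.png

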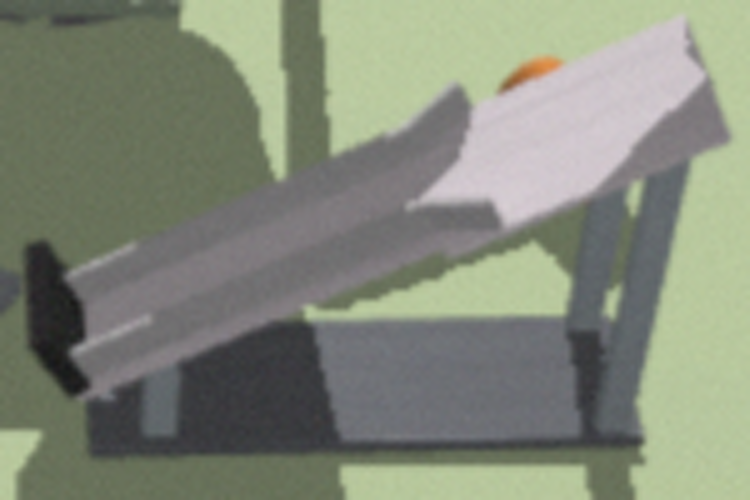

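```bash
python3 - <<'E'
import cv2,numpy as np
def crop(n,x0,y0,x1,y1,k,o):
    im=cv2.imread(f"pics/{n}0.png")[y0:y1,x0:x1]
    a=cv2.resize(im,None,fx=k,fy=k,interpolation=cv2.INTER_CUBIC)
    for i in range(0,x1-x0,5):
        cv2.line(a,(i*k+k//2,0),(i*k+k//2,6),(0,0,255),1);cv2.putText(a,str(x0+i),(i*k,18),0,.35,(0,0,255),1)
    for i in range(0,y1-y0,5):
        cv2.line(a,(0,i*k+k//2),(6,i*k+k//2),(0,0,255),1);cv2.putText(a,str(y0+i),(8,i*k+k//2),0,.35,(0,0,255),1)
    cv2.imwrite(o,a)
crop("top",306,196,334,228,18,"pics/d1.png")
crop("top",360,204,388,234,18,"pics/d2.png")
crop("scene",168,218,200,262,13,"pics/d3.png")
crop("scene",226,226,254,268,13,"pics/d4.png")
crop("top",128,200,160,250,12,"pics/d5.png")
crop("top",240,200,276,246,12,"pics/d6.png")
crop("scene",405,170,437,210,14,"pics/d7.png")
crop("scene",285,212,320,255,13,"pics/d8.png")
E
python3 - <<'E'
import cv2,numpy as np
for o,l in (("e1",("d1","d2")),("e2",("d3","d4")),("e3",("d5","d6")),("e4",("d7","d8"))):
    a=[cv2.imread(f"pics/{n}.png") for n in l]
    h=max(i.shape[0] for i in a)
    a=[cv2.copyMakeBorder(i,0,h-i.shape[0],0,8,cv2.BORDER_CONSTANT) for i in a]
    m=np.hstack(a); 
    print(m.shape); cv2.imwrite(f"pics/{o}.png",m)
E
```

```text
(576, 1024, 3)
(572, 796, 3)
(600, 832, 3)
(560, 919, 3)
```

View pics/d1.png

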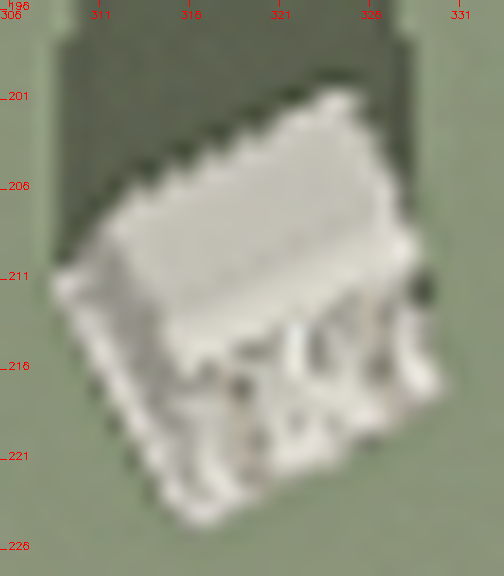

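View pics/d2.png

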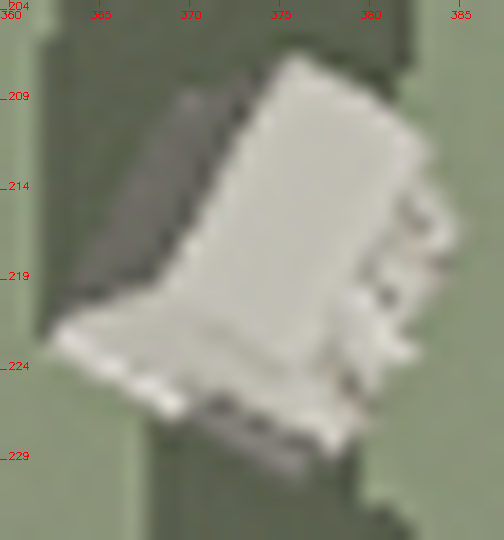

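View pics/d3.png

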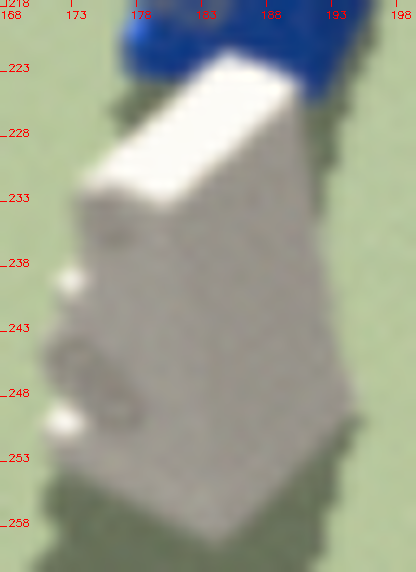

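View pics/d4.png

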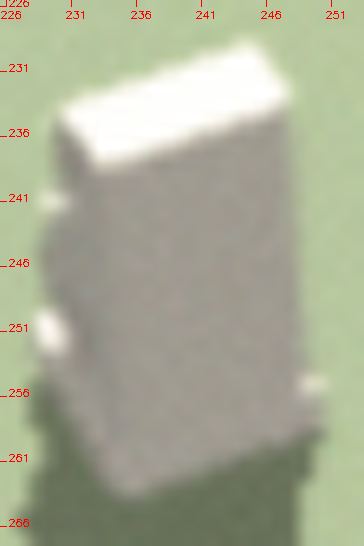

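View pics/d5.png

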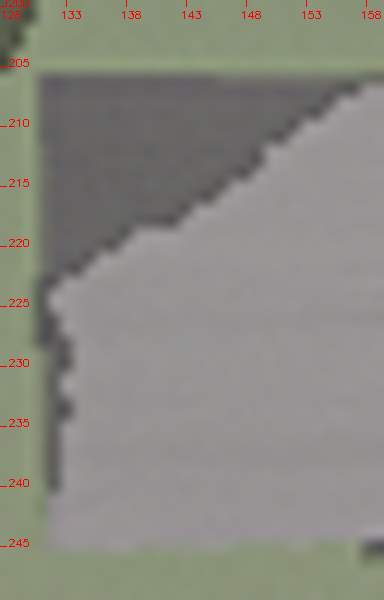

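View pics/d6.png

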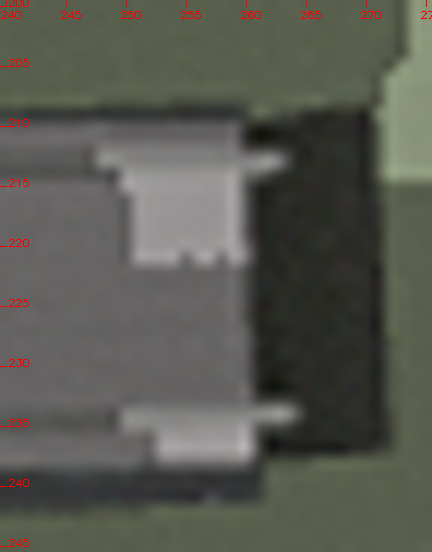

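View pics/d7.png

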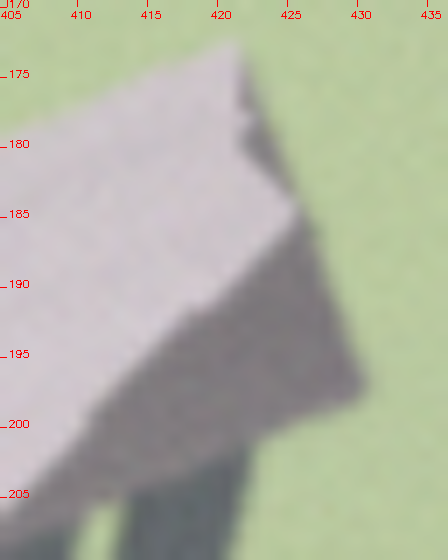

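View pics/d8.png

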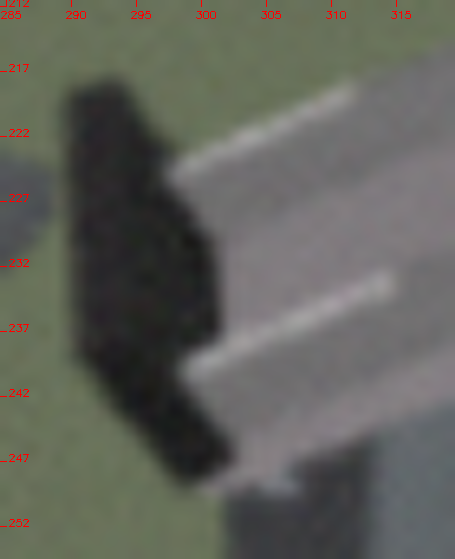

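```bash
cat > h.py <<'E'
import numpy as np
from bench import *
def ray(n,u,v):
    c=calibration(n);f=210/np.tan(np.radians(c["fovy"]/2));T=c["world_from_camera"]
    return T[:3,3],T[:3,:3]@np.array([(u-c["cx"])/f,(v-c["cy"])/f,1.])
def onz(n,u,v,z):
    o,d=ray(n,u,v);return o+d*(z-o[2])/d[2]
def proj(n,p):
    c=calibration(n);f=210/np.tan(np.radians(c["fovy"]/2));T=c["world_from_camera"]
    q=T[:3,:3].T@(np.asarray(p)-T[:3,3]);return np.array([c["cx"]+f*q[0]/q[2],c["cy"]+f*q[1]/q[2]])
def tri(u1,u2):
    o1,d1=ray("top",*u1);o2,d2=ray("scene",*u2)
    A=np.stack([d1,-d2],1);s=np.linalg.lstsq(A,o2-o1,rcond=None)[0]
    a=o1+s[0]*d1;b=o2+s[1]*d2;return (a+b)/2,np.linalg.norm(a-b)
E
python3 - <<'E'
from h import *
np.set_printoptions(precision=4,suppress=True)
def est(nm,n,pts):
    for (u,v,z,x,y) in pts: print(nm,n,x,y,onz(n,u,v,z)[:2])
def rigid(nm,n,pts):
    W=np.array([onz(n,p[0],p[1],p[2])[:2] for p in pts]);L=np.array([[p[3],p[4]] for p in pts])/1000
    w=(W-W.mean(0))@[1,1j];l=(L-L.mean(0))@[1,1j]
    r=(w*l.conj()).sum();yaw=np.angle(r);e=r/abs(r)
    o=W.mean(0)-[(L.mean(0)@[1,1j]*e).real,(L.mean(0)@[1,1j]*e).imag]
    print(nm,n,"o",o,"yaw",yaw,np.degrees(yaw),"scale",abs(r)/(abs(l)**2).sum(),"res",abs(w-e*l))
h=.11
rigid("A","top",[(311.9,207.9,h,27,23),(324.7,200.8,h,27,-23)])
rigid("A","scene",[(233,238.2,h,27,-23),(247.6,233.4,h,27,23)])
rigid("A","scene0",[(235.3,263.7,0,27,-27),(250.3,258.6,0,27,27)]) if 0 else None
rigid("A0","scene",[(235.3,263.7,0,27,-27),(250.3,258.6,0,27,27)])
rigid("B","top",[(376,206.8,h,27,-23),(368.7,218.8,h,27,23)])
rigid("B","scene",[(180.2,233.7,h,27,-23),(190.7,224,h,27,23)])
rigid("B0","scene",[(184,259.4,0,27,-27),(195,249.,0,27,27)])
for a,b in (((130.7,205.8),(430.8,197)),((131.3,245.3),(421.6,172.4)),((263.3,212.8),(298.3,240.3)),((264.3,233.8),(297.6,225.3))):
    print("chute",tri(a,b))
print([onz("top",*a,.25) for a in ((130.7,205.8),(131.3,245.3))],[onz("top",*a,.0708) for a in ((263.3,212.8),(264.3,233.8))])
print([onz("scene",*a,.25) for a in ((430.8,197),(421.6,172.4))],[onz("scene",*a,.0708) for a in ((298.3,240.3),(297.6,225.3))])
print(onz("top",260.1,221,.05),onz("top",260.5,231,.05))
E
```

```text
A top o [ 0.5285 -0.1679] yaw 0.5221024490484798 29.914266803921997 scale 0.9854405741975004 res [0.0003 0.0003]
A scene o [ 0.5295 -0.1611] yaw 0.48718049034439276 27.91338595784766 scale 0.9991743430336293 res [0. 0.]
A0 scene o [ 0.5272 -0.1601] yaw 0.47972547135364463 27.486244833487913 scale 0.9166372855323605 res [0.0023 0.0023]
B top o [ 0.5144 -0.3444] yaw 1.0290972756851486 58.96293060516997 scale 0.9499127843740611 res [0.0012 0.0012]
B scene o [ 0.5161 -0.338 ] yaw 1.0673385211669093 61.15399257459858 scale 1.0624455099435608 res [0.0014 0.0014]
B0 scene o [ 0.5138 -0.3398] yaw 1.0469027768387051 59.983110673384076 scale 0.97774003052808 res [0.0006 0.0006]
chute (array([0.5262, 0.3794, 0.2479]), np.float64(0.003981187216339898))
chute (array([0.417 , 0.3723, 0.25  ]), np.float64(0.0033645347814824874))
chute (array([0.5262, 0.0185, 0.0703]), np.float64(0.004747749398487617))
chute (array([0.4598, 0.0147, 0.0699]), np.float64(0.0058957780645733145))
[array([0.5259, 0.3766, 0.25  ]), array([0.4169, 0.3705, 0.25  ])] [array([0.5263, 0.0161, 0.0708]), array([0.4599, 0.0117, 0.0708])]
[array([0.528 , 0.3807, 0.25  ]), array([0.4164, 0.3741, 0.25  ])] [array([0.5266, 0.0208, 0.0708]), array([0.4606, 0.0176, 0.0708])]
[0.5014 0.0266 0.05  ] [0.4693 0.0248 0.05  ]
```

Both white corbels match the description, with flat backs facing away from the robot and standing on their heads. The two cameras disagree by about 5 mm in y, so I use the mean of the two. The chute is consistent with its given length and slope. Next I plan the poses.

```bash
cat >> h.py <<'E'
from scipy.spatial.transform import Rotation as Ro
np.set_printoptions(precision=4,suppress=True)
CO=dict(A=((.529,-.164),np.radians(28.6)),B=((.515,-.341),np.radians(60)))
TH=np.radians(45); G=np.array([-.003,0,.050]); OFF=.019
CH_O=np.array([.4924,.029,.05]);cy=np.radians(93.45);hh=np.array([np.cos(cy),np.sin(cy),0])
U=hh*np.cos(np.pi/6)+[0,0,.5];N=-hh*.5+np.array([0,0,np.cos(np.pi/6)])
def corb_bench(k):
    (x,y),a=CO[k];return np.array([x,y,0]),Ro.from_euler('z',a).as_matrix()
def corb_chute(d,lift=0):  # back centre at d uphill, lifted
    Z=U;X=-N;Y=np.cross(Z,X);R=np.stack([X,Y,Z],1)
    return CH_O+U*d+N*lift-R@[.027,0,.055],R
def tool(c):
    o,R=c;X,Y,Z=R.T;t=np.sin(TH)*X-np.cos(TH)*Z
    T=np.stack([t,-Y,np.cross(t,-Y)],1);return o+R@G+OFF*t,T
def back(p,d): return p[0]-p[1][:,0]*d,p[1]
def plan(target,n=None):
    s=sense();p=s["tcp_pos"];R=s["orientation"];q,S=target
    rv=Ro.from_matrix(R.T@S).as_rotvec(degrees=True);L=np.linalg.norm(q-p);a=np.linalg.norm(rv)
    if n is None:n=int(np.ceil(max(L/.05,a/9.5,1)))
    print("dist",L,"ang",a,"rows",n)
    D=Ro.from_rotvec(rv/n,degrees=True).as_matrix();C=R.copy()
    for i in range(n):
        print("slide",np.round(C.T@(q-p)/n,4).tolist(),"rot",np.round(rv/n,2).tolist());C=C@D
E
python3 - <<'E'
from h import *
for k in "AB": print(k,tool(corb_bench(k)),back(tool(corb_bench(k)),.12)[0])
print(tool(corb_chute(.335,0)),U,N)
g=tool(corb_bench("A"));p=back(g,.12)
# via: up first
plan((np.array([.36,.10,.42]),p[1]))
E
```

```text
A (array([ 0.5382, -0.159 ,  0.0366]), array([[ 0.6208,  0.4787, -0.6208],
       [ 0.3385, -0.878 , -0.3385],
       [-0.7071, -0.    , -0.7071]])) [ 0.4637 -0.1996  0.1214]
B (array([ 0.5202, -0.332 ,  0.0366]), array([[ 0.3536,  0.866 , -0.3536],
       [ 0.6124, -0.5   , -0.6124],
       [-0.7071, -0.    , -0.7071]])) [ 0.4778 -0.4054  0.1214]
(array([0.4764, 0.2944, 0.2226]), array([[ 0.0156,  0.9982,  0.0581],
       [-0.2583,  0.0602, -0.9642],
       [-0.9659, -0.    ,  0.2588]])) [-0.0521  0.8645  0.5   ] [ 0.0301 -0.4991  0.866 ]
dist 0.5079259678509348 ang 135.62744577959683 rows 15
slide [-0.0126, -0.0239, 0.0204] rot [8.23, 1.54, 3.42]
slide [-0.0145, -0.02, 0.0231] rot [8.23, 1.54, 3.42]
slide [-0.0162, -0.0156, 0.0253] rot [8.23, 1.54, 3.42]
slide [-0.0177, -0.0108, 0.0267] rot [8.23, 1.54, 3.42]
slide [-0.0189, -0.0058, 0.0275] rot [8.23, 1.54, 3.42]
slide [-0.0199, -0.0007, 0.0274] rot [8.23, 1.54, 3.42]
slide [-0.0205, 0.0044, 0.0266] rot [8.23, 1.54, 3.42]
slide [-0.0208, 0.0093, 0.0251] rot [8.23, 1.54, 3.42]
slide [-0.0207, 0.014, 0.0228] rot [8.23, 1.54, 3.42]
slide [-0.0203, 0.0183, 0.02] rot [8.23, 1.54, 3.42]
slide [-0.0196, 0.0221, 0.0165] rot [8.23, 1.54, 3.42]
slide [-0.0186, 0.0253, 0.0126] rot [8.23, 1.54, 3.42]
slide [-0.0173, 0.0279, 0.0083] rot [8.23, 1.54, 3.42]
slide [-0.0157, 0.0298, 0.0037] rot [8.23, 1.54, 3.42]
slide [-0.0139, 0.0308, -0.0011] rot [8.23, 1.54, 3.42]
```

>>> move_arm(
  jaw=[0.085, 0.085, 0.085, 0.085, 0.085, 0.085, 0.085, 0.085],
  slide=[
    [-0.02, -0.024, 0.02],
    [-0.02, -0.02, 0.023],
    [-0.02, -0.016, 0.025],
    [-0.02, -0.011, 0.027],
    [-0.019, -0.006, 0.027],
    [-0.02, -0.001, 0.027],
    [-0.02, 0.004, 0.027],
    [-0.02, 0.009, 0.025],
  ],
  delta_rot=[
    [8.2, 1.5, 3.4],
    [8.2, 1.5, 3.4],
    [8.2, 1.5, 3.4],
    [8.2, 1.5, 3.4],
    [8.2, 1.5, 3.4],
    [8.2, 1.5, 3.4],
    [8.2, 1.5, 3.4],
    [8.2, 1.5, 3.4],
  ],
  squeeze=60,
)

```text
clock: 1.1
tcp_pos: [0.2772, 0.2968, 0.3455]
orientation: [[0.238, 0.969, 0.074], [0.406, -0.03, -0.913], [-0.882, 0.247, -0.4]]
force: [0.6, -1.0, 0.5]
grip_width: 0.0851
```

```bash
python3 - <<'E'
from h import *
s=sense();print(s["clock"],s["tcp_pos"],s["joint_positions"])
g=tool(corb_bench("A"));p=back(g,.12)
plan((np.array([.42,-.12,.30]),p[1]))
E
```

```text
1.1 [0.2772 0.2968 0.3455] [ 20.6849 -34.6604 117.6739  17.8293  75.1827  18.0828]
dist 0.4429090296548764 ang 61.806372161654686 rows 9
slide [-0.0106, 0.0155, 0.0455] rot [6.25, 1.24, 2.57]
slide [-0.0107, 0.0208, 0.0433] rot [6.25, 1.24, 2.57]
slide [-0.0106, 0.0259, 0.0405] rot [6.25, 1.24, 2.57]
slide [-0.0102, 0.0306, 0.0372] rot [6.25, 1.24, 2.57]
slide [-0.0095, 0.0349, 0.0334] rot [6.25, 1.24, 2.57]
slide [-0.0085, 0.0387, 0.0292] rot [6.25, 1.24, 2.57]
slide [-0.0073, 0.042, 0.0246] rot [6.25, 1.24, 2.57]
slide [-0.0058, 0.0447, 0.0198] rot [6.25, 1.24, 2.57]
slide [-0.0041, 0.0468, 0.0147] rot [6.25, 1.24, 2.57]
```

>>> move_arm(
  jaw=[0.085, 0.085, 0.085, 0.085, 0.085, 0.085, 0.085, 0.085],
  slide=[
    [-0.01, 0.016, 0.046],
    [-0.01, 0.021, 0.043],
    [-0.01, 0.026, 0.04],
    [-0.01, 0.031, 0.037],
    [-0.009, 0.035, 0.033],
    [-0.008, 0.039, 0.029],
    [-0.007, 0.042, 0.025],
    [-0.006, 0.045, 0.02],
  ],
  delta_rot=[
    [6.3, 1.2, 2.6],
    [6.3, 1.2, 2.6],
    [6.3, 1.2, 2.6],
    [6.3, 1.2, 2.6],
    [6.3, 1.2, 2.6],
    [6.3, 1.2, 2.6],
    [6.3, 1.2, 2.6],
    [6.3, 1.2, 2.6],
  ],
)

```text
clock: 2.1
tcp_pos: [0.4018, -0.0858, 0.3021]
orientation: [[0.605, 0.537, -0.588], [0.348, -0.842, -0.411], [-0.716, 0.044, -0.697]]
force: [-0.0, 0.1, 0.1]
grip_width: 0.0847
```

```bash
python3 - <<'E'
from h import *
s=sense();print(s["clock"],s["tcp_pos"],s["joint_positions"])
g=tool(corb_bench("A"));p=back(g,.12)
plan(p)
E
```

```text
2.1 [ 0.4018 -0.0858  0.3021] [-60.355  -27.2769 124.8049  44.505   84.8164  -9.0877]
dist 0.22231627842800664 ang 4.71162649227479 rows 5
slide [0.0254, 0.0242, 0.0273] rot [0.91, 0.14, 0.19]
slide [0.0254, 0.0246, 0.0269] rot [0.91, 0.14, 0.19]
slide [0.0255, 0.0249, 0.0266] rot [0.91, 0.14, 0.19]
slide [0.0255, 0.0252, 0.0263] rot [0.91, 0.14, 0.19]
slide [0.0255, 0.0256, 0.0259] rot [0.91, 0.14, 0.19]
```

>>> move_arm(
  jaw=[0.085, 0.085, 0.085, 0.085, 0.085, 0.085, 0.085, 0.085],
  slide=[
    [0.02, 0.02, 0.022],
    [0.02, 0.02, 0.022],
    [0.02, 0.02, 0.022],
    [0.02, 0.02, 0.022],
    [0.02, 0.02, 0.022],
    [0.02, 0.02, 0.022],
    [0, 0, 0],
    [0, 0, 0],
  ],
  delta_rot=[
    [0.8, 0.1, 0.2],
    [0.8, 0.1, 0.2],
    [0.8, 0.1, 0.2],
    [0.8, 0.1, 0.2],
    [0.8, 0.1, 0.2],
    [0.8, 0.1, 0.2],
    [0, 0, 0],
    [0, 0, 0],
  ],
)

```text
clock: 3.1
tcp_pos: [0.4564, -0.205, 0.1199]
orientation: [[0.623, 0.464, -0.63], [0.33, -0.886, -0.327], [-0.71, -0.005, -0.705]]
force: [0.7, 0.2, -0.0]
grip_width: 0.0848
```

```bash
cat > look.py <<'E'
from h import *
import cv2,sys
t=sys.argv[1]
s=sense();print(s["clock"],s["tcp_pos"],s["joint_positions"],s["grip_width"],s["force"])
for n,(x0,y0,x1,y1) in (("top",eval(sys.argv[2])),("scene",eval(sys.argv[3]))):
    f=grab_frame(n)[:,:,::-1].copy();cv2.imwrite(f"pics/{t}_{n}_full.png",f)
    k=7;a=cv2.resize(f[y0:y1,x0:x1],None,fx=k,fy=k,interpolation=cv2.INTER_CUBIC)
    q=proj(n,s["tcp_pos"]);print(n,"tcp px",q)
    cv2.circle(a,tuple(int(v) for v in ((q-[x0,y0]+.5)*k)),3,(0,0,255),1)
    cv2.imwrite(f"pics/{t}_{n}.png",a)
E
python3 look.py f1 "(290,180,400,260)" "(180,190,290,270)"; python3 - <<'E'
from h import *
g=tool(corb_bench("A"));plan(back(g,.12));
E
```

```text
3.1 [ 0.4564 -0.205   0.1199] [-62.3075   8.4531 120.7485  51.9417  63.5063 -29.6434] 0.08476306909519622 [ 0.7274  0.2388 -0.0211]
top tcp px [334.8747 235.4796]
scene tcp px [224.916  210.9549]
dist 0.009070358288771363 ang 0.9583199807473549 rows 1
slide [0.0055, -0.0015, -0.007] rot [-0.77, 0.21, -0.53]
```

View pics/f1_top.png

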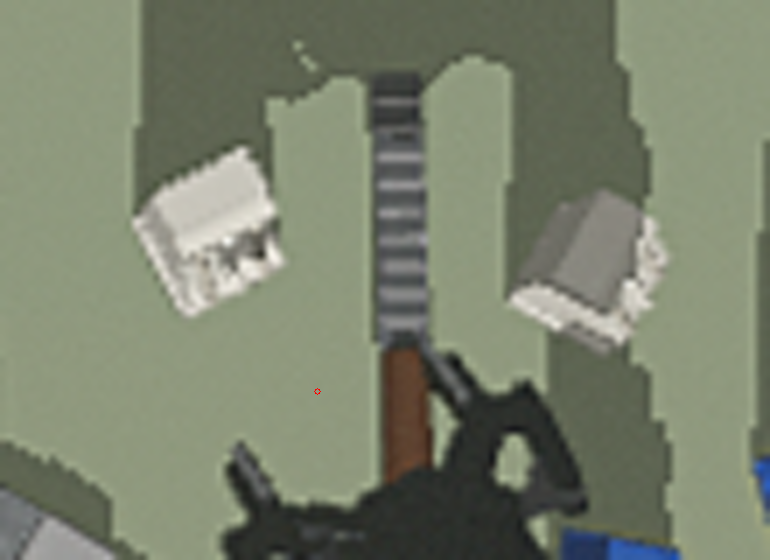

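View pics/f1_scene.png

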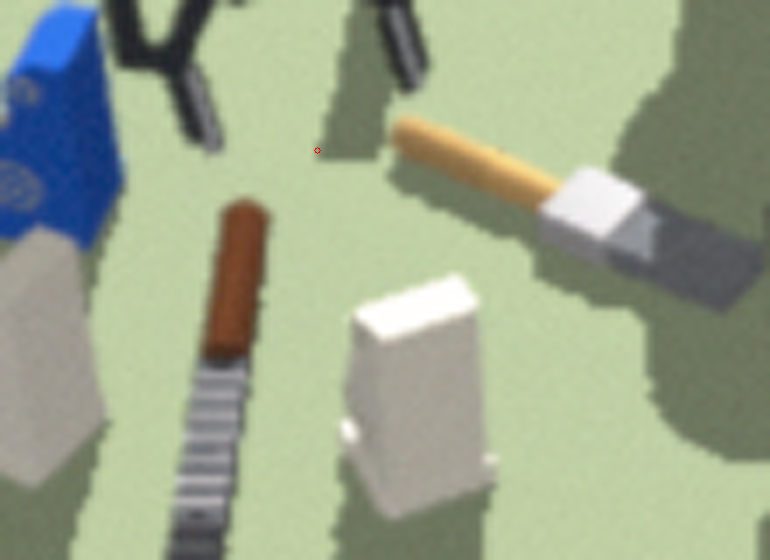

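>>> move_arm(
  jaw=[0.085, 0.085, 0.085, 0.085, 0.085, 0.085, 0.085, 0.085],
  slide=[
    [0.005, -0.0015, -0.007],
    [0.016, 0, 0],
    [0.016, 0, 0],
    [0.016, 0, 0],
    [0.016, 0, 0],
    [0, 0, 0],
    [0, 0, 0],
    [0, 0, 0],
  ],
  delta_rot=[
    [-0.8, 0.2, -0.5],
    [0, 0, 0],
    [0, 0, 0],
    [0, 0, 0],
    [0, 0, 0],
    [0, 0, 0],
    [0, 0, 0],
    [0, 0, 0],
  ],
)

```text
clock: 4.2
tcp_pos: [0.5069, -0.1753, 0.0751]
orientation: [[0.621, 0.482, -0.618], [0.338, -0.876, -0.344], [-0.707, 0.005, -0.707]]
force: [1.4, 1.1, -0.1]
grip_width: 0.0851
```

```bash
sed -i 's/A=((.529,-.164)/A=((.528,-.164)/' h.py
python3 look.py f2 "(290,180,400,260)" "(180,190,290,270)"; python3 - <<'E'
from h import *
g=tool(corb_bench("A"));plan(g);
E
```

```text
4.2 [ 0.5069 -0.1753  0.0751] [-54.0959  16.0916 119.211   58.3097  55.4928 -32.544 ] 0.08507154756387421 [ 1.3999  1.1292 -0.1421]
top tcp px [323.8519 219.7341]
scene tcp px [233.7518 233.2182]
dist 0.051832659697592265 ang 0.3442867736429503 rows 2
slide [0.0259, -0.0001, 0.0015] rot [0.17, 0.0, -0.04]
slide [0.0259, -0.0001, 0.0015] rot [0.17, 0.0, -0.04]
```

View pics/f2_top.png

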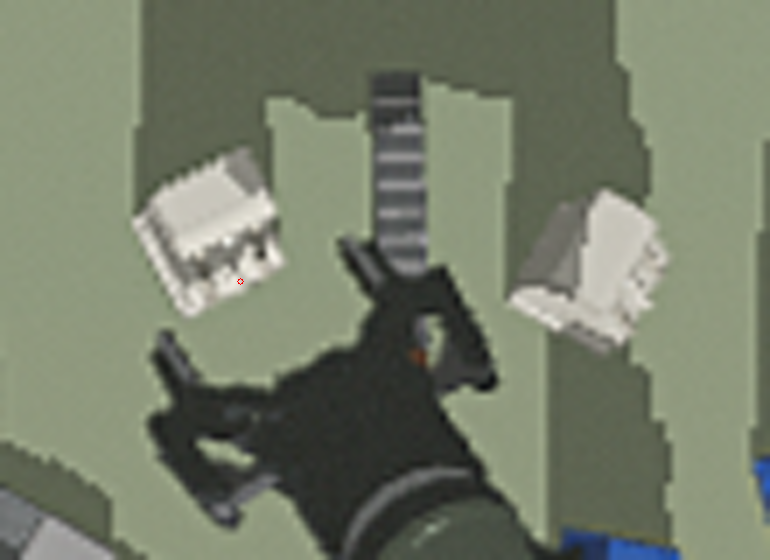

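View pics/f2_scene.png

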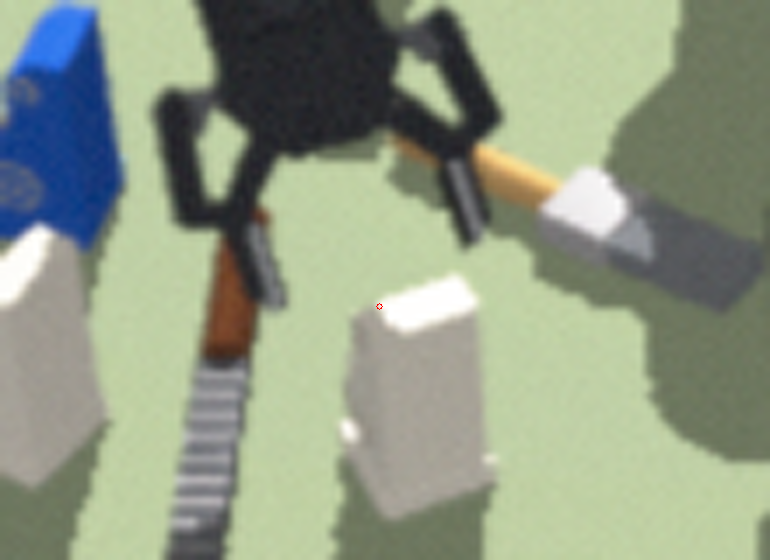

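>>> move_arm(
  jaw=[0.085, 0.085, 0.085, 0.085, 0.085, 0.085, 0.085, 0.085],
  slide=[
    [0.012, 0, 0.0015],
    [0.012, 0, 0.0015],
    [0.012, 0, 0],
    [0.012, 0, 0],
    [0.008, 0, 0],
    [0, 0, 0],
    [0, 0, 0],
    [0, 0, 0],
  ],
  delta_rot=[
    [0.2, 0, 0],
    [0, 0, 0],
    [0, 0, 0],
    [0, 0, 0],
    [0, 0, 0],
    [0, 0, 0],
    [0, 0, 0],
    [0, 0, 0],
  ],
)

```text
clock: 5.3
tcp_pos: [0.5423, -0.1568, 0.0305]
orientation: [[0.622, 0.479, -0.62], [0.337, -0.878, -0.34], [-0.707, 0.003, -0.707]]
force: [0.8, -0.4, 0.1]
grip_width: 0.0848
```

```bash

python3 look.py f3 "(290,180,400,260)" "(180,190,290,270)"; python3 - <<'E'
from h import *
g=tool(corb_bench("A"));plan(g);
E
```

```text
5.3 [ 0.5423 -0.1568  0.0305] [-48.7059  23.5307 117.0748  64.5876  49.7268 -36.0362] 0.08481562497093303 [ 0.8029 -0.4479  0.0966]
top tcp px [316.9178 209.6832]
scene tcp px [239.5405 252.0171]
dist 0.008171108946919317 ang 0.16973538534245972 rows 1
slide [-0.0081, -0.0006, -0.0003] rot [0.12, 0.02, -0.12]
```

View pics/f3_top.png

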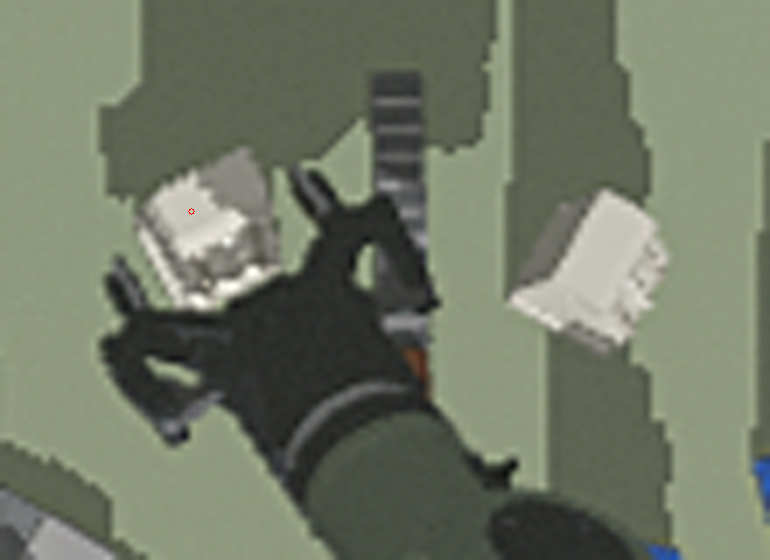

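View pics/f3_scene.png

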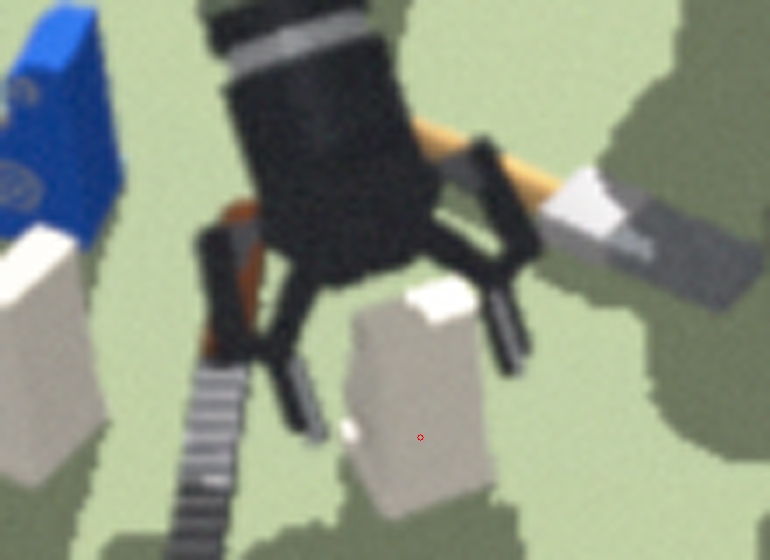

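>>> move_arm(
  jaw=[0.085, 0.085, 0.06, 0.05, 0.04, 0.03, 0.03, 0.03],
  slide=[
    [-0.007, -0.0005, 0],
    [0, 0, 0],
    [0, 0, 0],
    [0, 0, 0],
    [0, 0, 0],
    [0, 0, 0],
    [0, 0, 0],
    [0, 0, 0],
  ],
  delta_rot=[
    [0, 0, 0],
    [0, 0, 0],
    [0, 0, 0],
    [0, 0, 0],
    [0, 0, 0],
    [0, 0, 0],
    [0, 0, 0],
    [0, 0, 0],
  ],
  squeeze=60,
)

```text
clock: 6.4
tcp_pos: [0.5376, -0.1598, 0.0368]
orientation: [[0.623, 0.478, -0.619], [0.335, -0.878, -0.34], [-0.707, 0.004, -0.707]]
force: [-1.5, -0.4, 2.2]
grip_width: 0.0452
```

```bash

python3 look.py f4 "(290,180,400,260)" "(180,190,290,270)"; python3 - <<'E'
from h import *
g=tool(corb_bench("A"));plan(g);
E
```

```text
6.4 [ 0.5376 -0.1598  0.0368] [-49.4591  22.4767 117.4654  63.8115  50.3875 -35.6286] 0.045236216007757915 [-1.5108 -0.4006  2.2351]
top tcp px [317.9944 210.9804]
scene tcp px [238.5832 249.4249]
dist 0.0009714070800610061 ang 0.25800050999212903 rows 1
slide [0.0002, -0.0009, 0.0002] rot [0.13, -0.02, -0.22]
```

View pics/f4_scene.png

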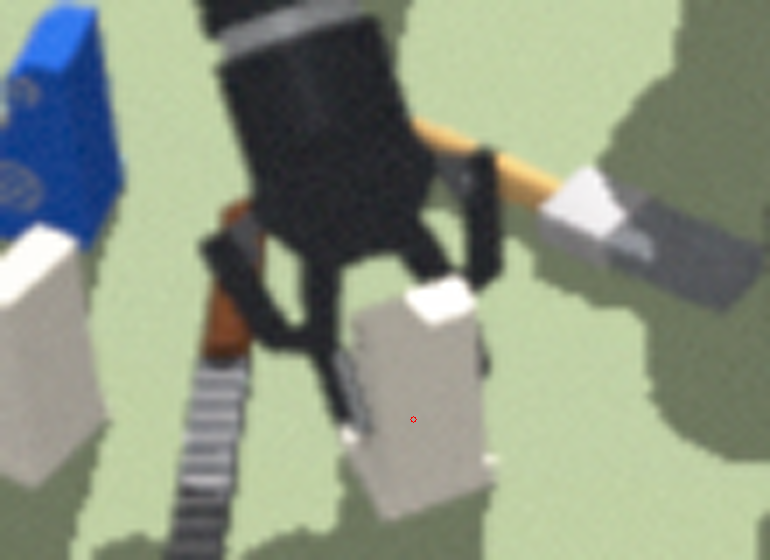

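Corbel A is gripped, with an opening of 45.2 mm against an expected 46 mm. Next is the lift.

```bash
python3 - <<'E'
from h import *
s=sense()
plan((s["tcp_pos"]+[-.02,.04,.2],s["orientation"]),8)
print(tool(corb_chute(.335,.10))[0])
E
```

```text
dist 0.20493901531919198 ang 0.0 rows 8
slide [-0.0176, -0.0055, -0.0178] rot [0.0, 0.0, 0.0]
slide [-0.0176, -0.0055, -0.0178] rot [0.0, 0.0, 0.0]
slide [-0.0176, -0.0055, -0.0178] rot [0.0, 0.0, 0.0]
slide [-0.0176, -0.0055, -0.0178] rot [0.0, 0.0, 0.0]
slide [-0.0176, -0.0055, -0.0178] rot [0.0, 0.0, 0.0]
slide [-0.0176, -0.0055, -0.0178] rot [0.0, 0.0, 0.0]
slide [-0.0176, -0.0055, -0.0178] rot [0.0, 0.0, 0.0]
slide [-0.0176, -0.0055, -0.0178] rot [0.0, 0.0, 0.0]
[0.4794 0.2445 0.3092]
```

>>> move_arm(
  jaw=[0.03, 0.03, 0.03, 0.03, 0.03, 0.03, 0.03, 0.03],
  slide=[
    [-0.008, 0, -0.008],
    [-0.012, 0, -0.012],
    [-0.017, -0.004, -0.017],
    [-0.018, -0.006, -0.018],
    [-0.018, -0.006, -0.018],
    [-0.018, -0.006, -0.018],
    [-0.018, -0.006, -0.018],
    [-0.018, -0.006, -0.018],
  ],
  delta_rot=[
    [0, 0, 0],
    [0, 0, 0],
    [0, 0, 0],
    [0, 0, 0],
    [0, 0, 0],
    [0, 0, 0],
    [0, 0, 0],
    [0, 0, 0],
  ],
  squeeze=60,
)

```text
clock: 7.5
tcp_pos: [0.5164, -0.1247, 0.2183]
orientation: [[0.613, 0.48, -0.628], [0.339, -0.877, -0.339], [-0.714, -0.005, -0.7]]
force: [0.5, 0.2, -3.0]
grip_width: 0.0452
```

```bash
python3 - <<'E'
from h import *
s=sense();print(s["clock"],s["tcp_pos"],s["joint_positions"],s["grip_width"],s["force"])
t=tool(corb_chute(.335,.0))
plan((np.array([.47,.16,.38]),t[1]),14)
E
```

```text
7.5 [ 0.5164 -0.1247  0.2183] [-48.2164  -3.4616 117.9911  49.4166  64.0355  -8.9628] 0.045249870936989046 [ 0.4913  0.2222 -2.9668]
dist 0.3307279386968537 ang 85.79347137170036 rows 14
slide [-0.0034, -0.0195, -0.0129] rot [-4.67, -3.78, -1.21]
slide [-0.0039, -0.0185, -0.0142] rot [-4.67, -3.78, -1.21]
slide [-0.0045, -0.0173, -0.0154] rot [-4.67, -3.78, -1.21]
slide [-0.0052, -0.0161, -0.0164] rot [-4.67, -3.78, -1.21]
slide [-0.006, -0.0149, -0.0173] rot [-4.67, -3.78, -1.21]
slide [-0.0068, -0.0136, -0.0181] rot [-4.67, -3.78, -1.21]
slide [-0.0078, -0.0122, -0.0187] rot [-4.67, -3.78, -1.21]
slide [-0.0088, -0.0109, -0.019] rot [-4.67, -3.78, -1.21]
slide [-0.0098, -0.0095, -0.0193] rot [-4.67, -3.78, -1.21]
slide [-0.0109, -0.0081, -0.0193] rot [-4.67, -3.78, -1.21]
slide [-0.012, -0.0068, -0.0192] rot [-4.67, -3.78, -1.21]
slide [-0.0132, -0.0055, -0.0188] rot [-4.67, -3.78, -1.21]
slide [-0.0143, -0.0043, -0.0183] rot [-4.67, -3.78, -1.21]
slide [-0.0154, -0.0032, -0.0176] rot [-4.67, -3.78, -1.21]
```

>>> move_arm(
  jaw=[0.03, 0.03, 0.03, 0.03, 0.03, 0.03, 0.03, 0.03],
  slide=[
    [-0.004, -0.019, -0.014],
    [-0.004, -0.018, -0.015],
    [-0.005, -0.017, -0.016],
    [-0.005, -0.016, -0.017],
    [-0.006, -0.015, -0.018],
    [-0.007, -0.014, -0.018],
    [-0.008, -0.012, -0.019],
    [-0.009, -0.011, -0.019],
  ],
  delta_rot=[
    [-4.7, -3.8, -1.2],
    [-4.7, -3.8, -1.2],
    [-4.7, -3.8, -1.2],
    [-4.7, -3.8, -1.2],
    [-4.7, -3.8, -1.2],
    [-4.7, -3.8, -1.2],
    [-4.7, -3.8, -1.2],
    [-4.7, -3.8, -1.2],
  ],
)

```text
clock: 8.5
tcp_pos: [0.4826, 0.0444, 0.3152]
orientation: [[0.186, 0.911, -0.368], [0.082, -0.388, -0.918], [-0.979, 0.14, -0.147]]
force: [0.2, -0.2, -2.6]
grip_width: 0.0453
```

```bash
python3 - <<'E'
from h import *
s=sense();print(s["clock"],s["tcp_pos"],s["joint_positions"],s["grip_width"],s["force"])
t=tool(corb_chute(.335,.08));print(t[0])
plan((t[0],t[1]),8)
E
```

```text
8.5 [0.4826 0.0444 0.3152] [ -9.2416 -10.3614 101.687    6.5027  78.8806  12.5132] 0.045326728254064606 [ 0.2379 -0.2181 -2.5707]
[0.4788 0.2545 0.2919]
dist 0.21140987375850295 ang 34.967099844689905 rows 8
slide [0.0049, -0.011, -0.0235] rot [-3.38, -2.65, -0.81]
slide [0.004, -0.0096, -0.0243] rot [-3.38, -2.65, -0.81]
slide [0.0029, -0.0081, -0.025] rot [-3.38, -2.65, -0.81]
slide [0.0019, -0.0065, -0.0255] rot [-3.38, -2.65, -0.81]
slide [0.0008, -0.005, -0.0259] rot [-3.38, -2.65, -0.81]
slide [-0.0004, -0.0035, -0.0262] rot [-3.38, -2.65, -0.81]
slide [-0.0016, -0.0019, -0.0263] rot [-3.38, -2.65, -0.81]
slide [-0.0028, -0.0004, -0.0263] rot [-3.38, -2.65, -0.81]
```

>>> move_arm(
  jaw=[0.03, 0.03, 0.03, 0.03, 0.03, 0.03, 0.03, 0.03],
  slide=[
    [0.002, -0.011, -0.023],
    [0.002, -0.01, -0.024],
    [0.002, -0.008, -0.025],
    [0.001, -0.007, -0.025],
    [0, -0.005, -0.026],
    [-0.001, -0.003, -0.026],
    [-0.001, -0.002, -0.025],
    [0, 0, 0],
  ],
  delta_rot=[
    [-3.5, -2.8, -0.8],
    [-3.5, -2.8, -0.8],
    [-3.5, -2.8, -0.8],
    [-3.5, -2.8, -0.8],
    [-3.5, -2.8, -0.8],
    [-3.5, -2.8, -0.8],
    [-3.5, -2.8, -0.8],
    [0, 0, 0],
  ],
)

```text
clock: 9.5
tcp_pos: [0.4683, 0.2331, 0.2997]
orientation: [[0.02, 0.999, 0.026], [-0.244, 0.03, -0.969], [-0.97, 0.013, 0.244]]
force: [0.1, 0.0, -1.9]
grip_width: 0.045
```

```bash
python3 look.py g1 "(120,180,240,260)" "(330,130,450,220)";python3 - <<'E'
from h import *
t=tool(corb_chute(.335,.04));print(t[0])
plan((t[0],t[1]),4)
E
```

```text
9.5 [0.4683 0.2331 0.2997] [ 24.9692   7.2684  86.6419 -13.2845  91.037   23.6616] 0.04497148809484808 [ 0.0771  0.0456 -1.9366]
top tcp px [177.9025 226.4776]
scene tcp px [376.444  168.3546]
[0.4776 0.2744 0.2573]
dist 0.06186070921176379 ang 2.2251732991854762 rows 4
slide [0.0079, 0.0023, -0.0131] rot [-0.51, -0.21, -0.1]
slide [0.0079, 0.0024, -0.0131] rot [-0.51, -0.21, -0.1]
slide [0.0078, 0.0026, -0.0131] rot [-0.51, -0.21, -0.1]
slide [0.0078, 0.0027, -0.0131] rot [-0.51, -0.21, -0.1]
```

View pics/g1_top.png

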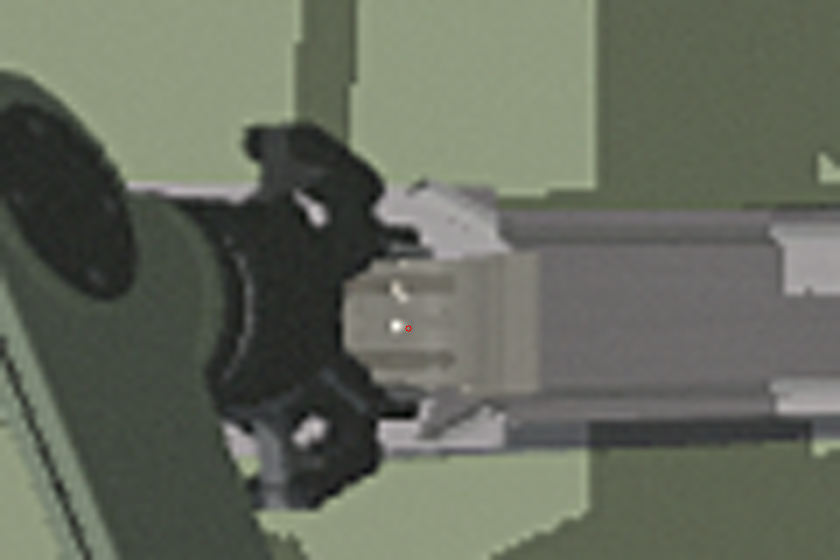

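View pics/g1_scene.png

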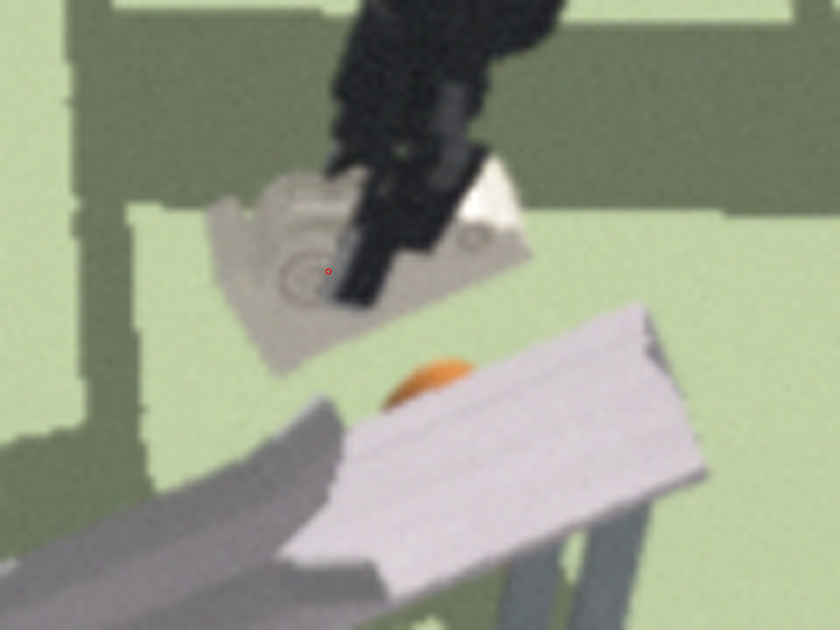

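Corbel A hangs scrolls up with its head downhill, at top crop (440,325), about parallel to the floor. Next I lower it along the floor's normal.

>>> move_arm(
  jaw=[0.03, 0.03, 0.03, 0.03, 0.03, 0.03, 0.03, 0.03],
  slide=[
    [0.006, 0.002, -0.011],
    [0.007, 0.002, -0.012],
    [0.006, 0.002, -0.011],
    [0.005, 0.002, -0.01],
    [0, 0, 0],
    [0, 0, 0],
    [0, 0, 0],
    [0, 0, 0],
  ],
  delta_rot=[
    [-0.5, -0.2, -0.1],
    [-0.5, -0.2, -0.1],
    [-0.5, -0.2, -0.1],
    [-0.5, -0.2, -0.1],
    [0, 0, 0],
    [0, 0, 0],
    [0, 0, 0],
    [0, 0, 0],
  ],
)

```text
clock: 10.6
tcp_pos: [0.4766, 0.2681, 0.2647]
orientation: [[0.014, 0.998, 0.055], [-0.258, 0.057, -0.964], [-0.966, -0.0, 0.259]]
force: [0.5, -0.4, -1.8]
grip_width: 0.0452
```

```bash
python3 look.py g2 "(120,180,240,260)" "(330,130,450,220)";python3 - <<'E'
from h import *
t=tool(corb_chute(.335,.0));print(t[0])
plan((t[0],t[1]),4)
t=tool(corb_chute(.335,.015))
plan((t[0],t[1]),4)
E
```

```text
10.6 [0.4766 0.2681 0.2647] [ 28.0983  12.3882  84.9508 -13.5832  89.123   25.8364] 0.045223333561646345 [ 0.4625 -0.3514 -1.8407]
top tcp px [168.0353 223.8798]
scene tcp px [387.8622 180.4185]
[0.4764 0.2944 0.2226]
dist 0.049644748804120446 ang 0.20727040151993079 rows 4
slide [0.0085, 0.0003, -0.0091] rot [-0.05, 0.0, 0.02]
slide [0.0085, 0.0003, -0.0091] rot [-0.05, 0.0, 0.02]
slide [0.0085, 0.0003, -0.0091] rot [-0.05, 0.0, 0.02]
slide [0.0085, 0.0003, -0.0091] rot [-0.05, 0.0, 0.02]
dist 0.03466623962496075 ang 0.20727040151993079 rows 4
slide [0.0058, 0.0003, -0.0064] rot [-0.05, 0.0, 0.02]
slide [0.0058, 0.0003, -0.0064] rot [-0.05, 0.0, 0.02]
slide [0.0058, 0.0003, -0.0064] rot [-0.05, 0.0, 0.02]
slide [0.0058, 0.0003, -0.0064] rot [-0.05, 0.0, 0.02]
```

View pics/g2_top.png

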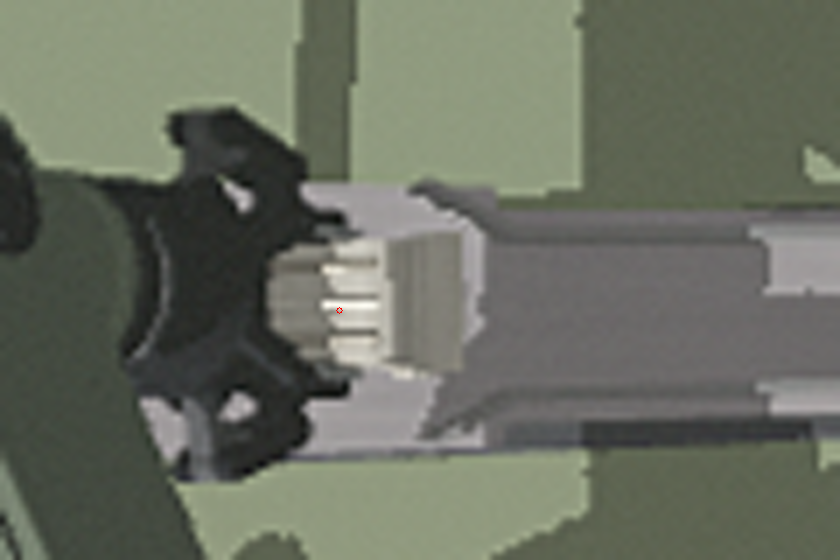

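View pics/g2_scene.png

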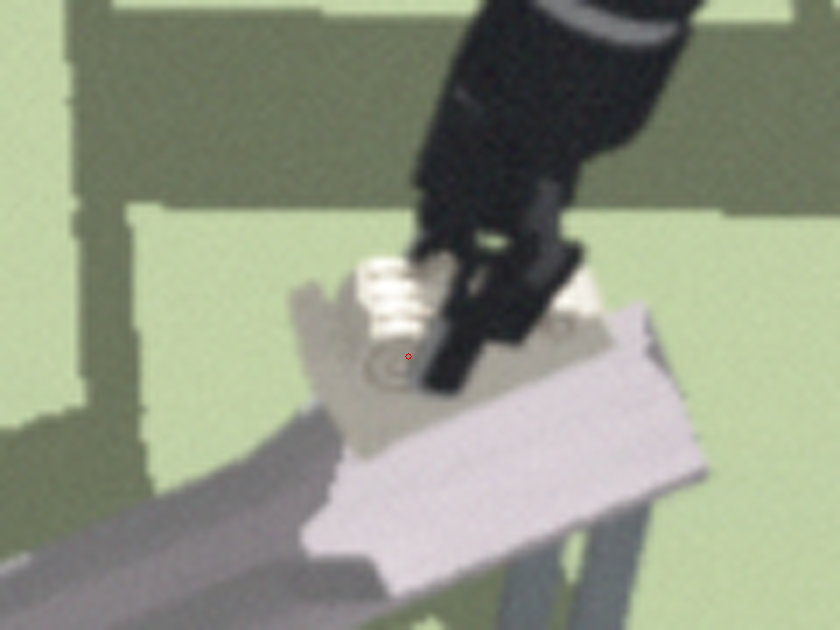

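>>> move_arm(
  jaw=[0.03, 0.03, 0.03, 0.03, 0.03, 0.03, 0.03, 0.03],
  slide=[
    [0.004, -0.001, -0.005],
    [0.005, -0.001, -0.006],
    [0.005, -0.001, -0.006],
    [0.004, -0.001, -0.005],
    [0.002, 0, -0.002],
    [0, 0, 0],
    [0, 0, 0],
    [0, 0, 0],
  ],
  delta_rot=[
    [0, 0, 0],
    [0, 0, 0],
    [0, 0, 0],
    [0, 0, 0],
    [0, 0, 0],
    [0, 0, 0],
    [0, 0, 0],
    [0, 0, 0],
  ],
)

```text
clock: 11.7
tcp_pos: [0.471, 0.2871, 0.2372]
orientation: [[0.014, 0.998, 0.055], [-0.259, 0.057, -0.964], [-0.966, -0.0, 0.259]]
force: [0.4, -1.5, -2.1]
grip_width: 0.0453
```

```bash
python3 look.py g3 "(120,180,240,260)" "(330,130,450,220)";python3 - <<'E'
from h import *
t=tool(corb_chute(.335,.0));
plan((t[0],t[1]),4)
E
```

```text
11.7 [0.471  0.2871 0.2372] [ 29.998   14.4227  85.7592 -13.3869  86.806   28.3102] 0.045264108744904816 [ 0.3845 -1.4968 -2.1251]
top tcp px [163.5422 226.306 ]
scene tcp px [393.1302 187.0086]
dist 0.017173767760650552 ang 0.2020974848195016 rows 4
slide [0.0031, 0.0014, -0.0026] rot [-0.05, 0.0, 0.02]
slide [0.0031, 0.0014, -0.0026] rot [-0.05, 0.0, 0.02]
slide [0.0031, 0.0014, -0.0026] rot [-0.05, 0.0, 0.02]
slide [0.0031, 0.0014, -0.0026] rot [-0.05, 0.0, 0.02]
```

View pics/g3_top.png

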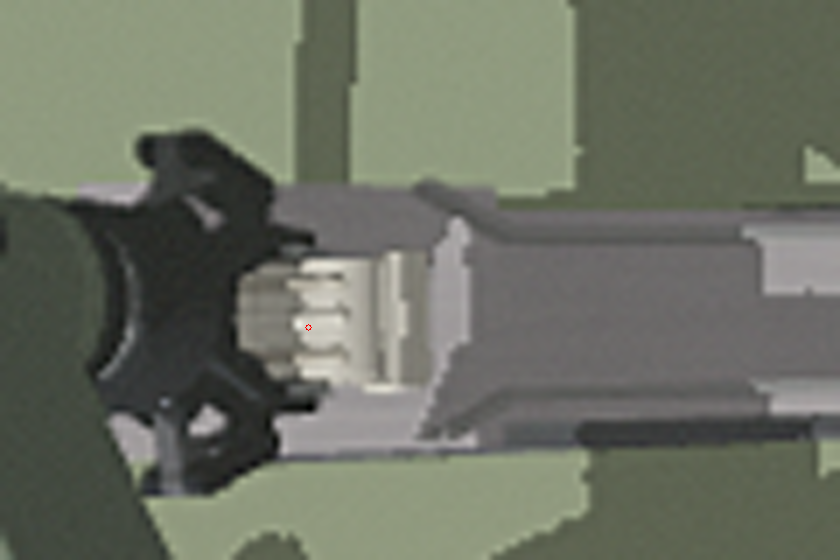

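View pics/g3_scene.png

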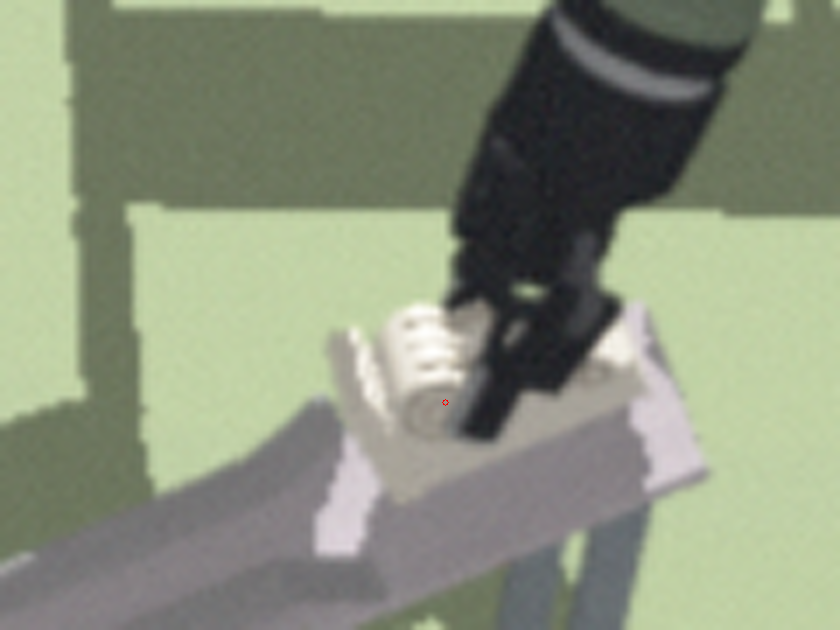

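>>> move_arm(
  jaw=[0.03, 0.03, 0.03, 0.03, 0.03, 0.03, 0.03, 0.03],
  slide=[
    [0.0015, 0.0005, -0.0015],
    [0.0015, 0.0005, -0.0015],
    [0.0015, 0, -0.0015],
    [0.0015, 0, -0.0015],
    [0, 0, 0],
    [0, 0, 0],
    [0, 0, 0],
    [0, 0, 0],
  ],
  delta_rot=[
    [0, 0, 0],
    [0, 0, 0],
    [0, 0, 0],
    [0, 0, 0],
    [0, 0, 0],
    [0, 0, 0],
    [0, 0, 0],
    [0, 0, 0],
  ],
)

```text
clock: 12.8
tcp_pos: [0.472, 0.2917, 0.2295]
orientation: [[0.015, 0.998, 0.055], [-0.258, 0.057, -0.964], [-0.966, -0.0, 0.259]]
force: [-0.2, 0.8, -2.2]
grip_width: 0.0452
```

```bash
python3 look.py g4 "(120,180,240,260)" "(330,130,450,220)";python3 - <<'E'
from h import *
t=tool(corb_chute(.335,.0));
plan((t[0],t[1]),1)
E
```

```text
12.8 [0.472  0.2917 0.2295] [ 30.3312  15.1881  85.7343 -13.3537  86.145   28.8147] 0.04518485683701108 [-0.2219  0.8366 -2.1725]
top tcp px [162.6373 226.0844]
scene tcp px [394.402  189.3561]
dist 0.008623700328569493 ang 0.20946500082393701 rows 1
slide [0.006, 0.0046, -0.0042] rot [-0.2, 0.0, 0.06]
```

View pics/g4_scene.png

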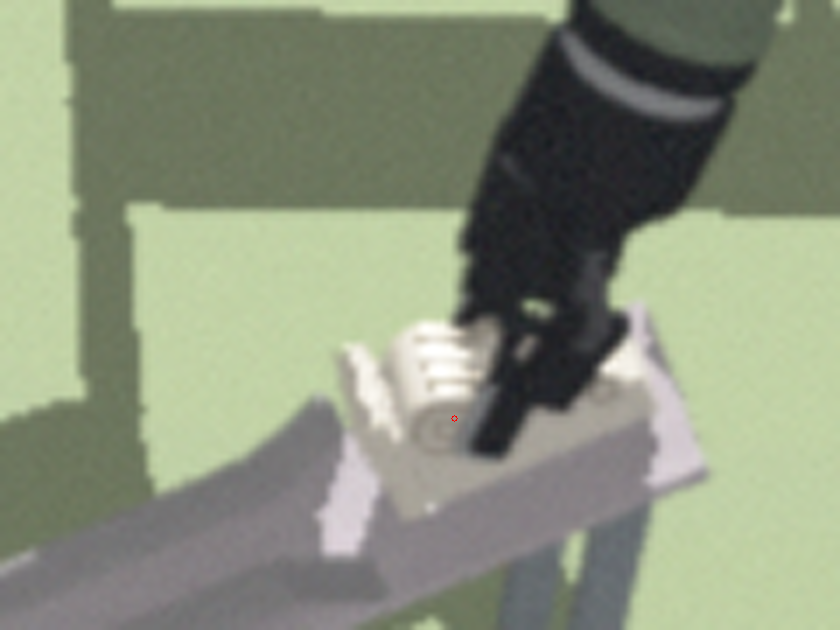

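>>> move_arm(
  jaw=[0.03, 0.03, 0.03, 0.03, 0.03, 0.03, 0.03, 0.03],
  slide=[
    [0.001, 0, -0.001],
    [0.001, 0, -0.001],
    [0.001, 0, -0.001],
    [0, 0, 0],
    [0, 0, 0],
    [0, 0, 0],
    [0, 0, 0],
    [0, 0, 0],
  ],
  delta_rot=[
    [0, 0, 0],
    [0, 0, 0],
    [0, 0, 0],
    [0, 0, 0],
    [0, 0, 0],
    [0, 0, 0],
    [0, 0, 0],
    [0, 0, 0],
  ],
)

```text
clock: 13.9
tcp_pos: [0.4719, 0.2939, 0.2256]
orientation: [[0.015, 0.998, 0.055], [-0.258, 0.057, -0.964], [-0.966, -0.0, 0.259]]
force: [0.2, 0.6, -2.3]
grip_width: 0.0452
```

```bash
python3 - <<'E'
from h import *
print(sense()["force"],sense()["wrist_torque"])
t=tool(corb_chute(.335,.0));
plan((t[0],t[1]),1)
E
```

```text
[ 0.2064  0.5776 -2.3291] [ 0.2118 -0.0121  0.0261]
dist 0.00543387720335116 ang 0.20916750946467794 rows 1
slide [0.0028, 0.0046, -0.001] rot [-0.2, 0.0, 0.06]
```

>>> move_arm(
  jaw=[0.03, 0.03, 0.03, 0.03, 0.03, 0.03, 0.03, 0.03],
  slide=[
    [0.0007, 0, -0.0007],
    [0.0007, 0, -0.0007],
    [0.0007, 0, -0.0007],
    [0, 0, 0],
    [0, 0, 0],
    [0, 0, 0],
    [0, 0, 0],
    [0, 0, 0],
  ],
  delta_rot=[
    [0, 0, 0],
    [0, 0, 0],
    [0, 0, 0],
    [0, 0, 0],
    [0, 0, 0],
    [0, 0, 0],
    [0, 0, 0],
    [0, 0, 0],
  ],
)

```text
clock: 14.9
tcp_pos: [0.4719, 0.2946, 0.2245]
orientation: [[0.015, 0.998, 0.054], [-0.26, 0.056, -0.964], [-0.965, 0.001, 0.261]]
force: [-0.0, -1.1, 0.1]
grip_width: 0.0449
```

```bash
python3 look.py g5 "(120,180,240,260)" "(330,130,450,220)";python3 - <<'E'
from h import *
print(sense()["force"],sense()["wrist_torque"])
t=tool(corb_chute(.335,.0));
plan((t[0],t[1]),1)
E
```

```text
14.9 [0.4719 0.2946 0.2245] [ 30.6325  15.6717  85.7523 -13.4244  85.7513  29.2596] 0.044937818321926455 [-0.0022 -1.0635  0.1132]
top tcp px [162.0385 226.1704]
scene tcp px [395.2048 190.7357]
[-1.0107 -0.4418  0.7916] [0.0095 0.1905 0.0068]
dist 0.004836283946726644 ang 0.25530367887506994 rows 1
slide [0.002, 0.0044, -0.0] rot [-0.23, 0.1, 0.03]
```

View pics/g5_scene.png

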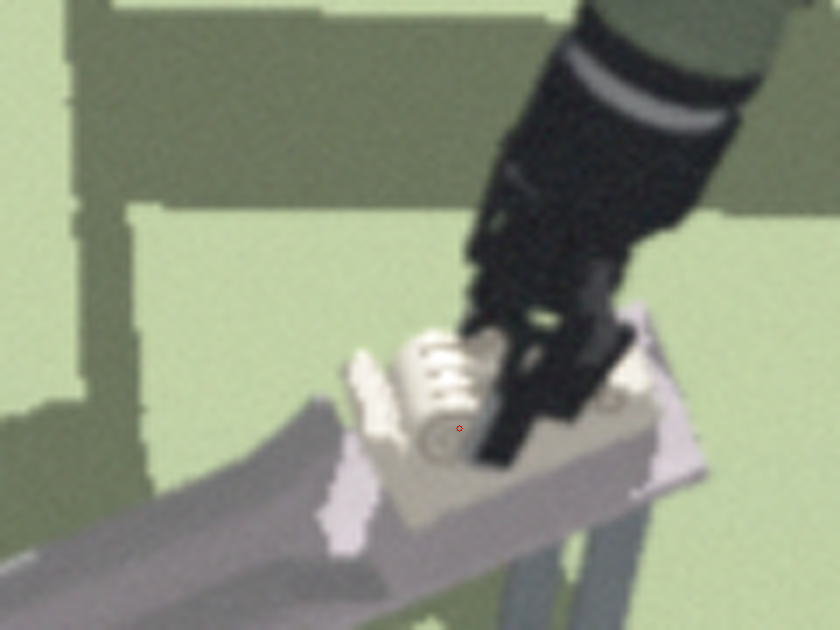

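The vertical load went from -2.3 N to +0.1 N, so the floor has been touched. I press a millimetre more, then check.

>>> move_arm(
  jaw=[0.03, 0.03, 0.03, 0.03, 0.03, 0.03, 0.03, 0.03],
  slide=[
    [0.0007, 0, -0.0007],
    [0.0007, 0, -0.0007],
    [0, 0, 0],
    [0, 0, 0],
    [0, 0, 0],
    [0, 0, 0],
    [0, 0, 0],
    [0, 0, 0],
  ],
  delta_rot=[
    [0, 0, 0],
    [0, 0, 0],
    [0, 0, 0],
    [0, 0, 0],
    [0, 0, 0],
    [0, 0, 0],
    [0, 0, 0],
    [0, 0, 0],
  ],
)

```text
clock: 16.0
tcp_pos: [0.472, 0.2946, 0.2245]
orientation: [[0.015, 0.998, 0.054], [-0.262, 0.056, -0.963], [-0.965, 0.001, 0.263]]
force: [-1.5, -3.1, 3.0]
grip_width: 0.0451
```

```bash
python3 - <<'E'
from h import *
print(sense()["force"],sense()["wrist_torque"],sense()["tcp_pos"])
E
```

```text
[-1.4886 -3.1288  3.0499] [-0.1522  0.3363  0.0854] [0.472  0.2946 0.2245]
```

>>> move_arm(
  jaw=[0.05, 0.055, 0.06, 0.07, 0.08, 0.085, 0.085, 0.085],
  slide=[
    [0, 0, 0],
    [0, 0, 0],
    [0, 0, 0],
    [0, 0, 0],
    [0, 0, 0],
    [0, 0, 0],
    [0, 0, 0],
    [0, 0, 0],
  ],
  delta_rot=[
    [0, 0, 0],
    [0, 0, 0],
    [0, 0, 0],
    [0, 0, 0],
    [0, 0, 0],
    [0, 0, 0],
    [0, 0, 0],
    [0, 0, 0],
  ],
)

```text
clock: 17.0
tcp_pos: [0.4727, 0.2963, 0.2236]
orientation: [[0.017, 0.998, 0.054], [-0.259, 0.056, -0.964], [-0.966, 0.003, 0.259]]
force: [0.1, 0.3, 0.8]
grip_width: 0.0854
```

```bash
python3 look.py g6 "(160,180,280,260)" "(280,150,400,260)"
```

```text
17.0 [0.4727 0.2963 0.2236] [ 30.7429  15.8083  85.6778 -13.4209  85.5664  29.4005] 0.08544314389163346 [0.1497 0.2609 0.8409]
top tcp px [161.5204 225.9233]
scene tcp px [395.7976 191.1491]
```

View pics/g6_top.png

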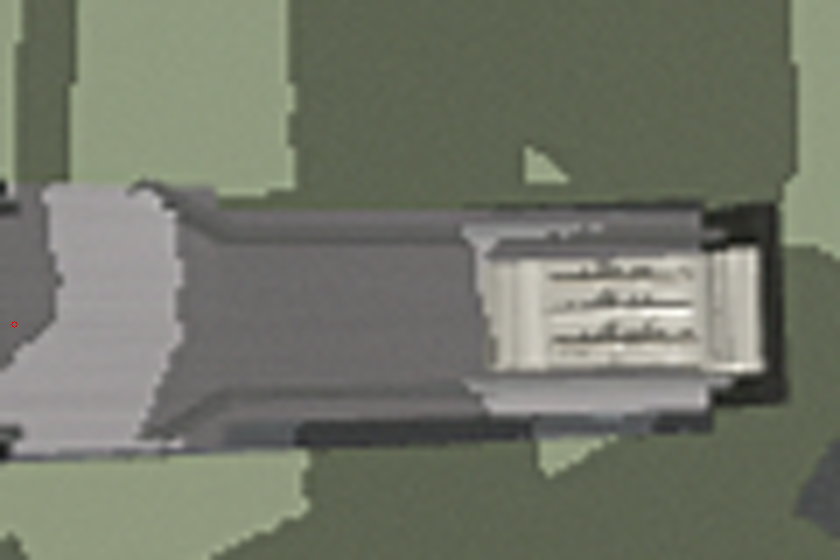

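View pics/g6_scene.png

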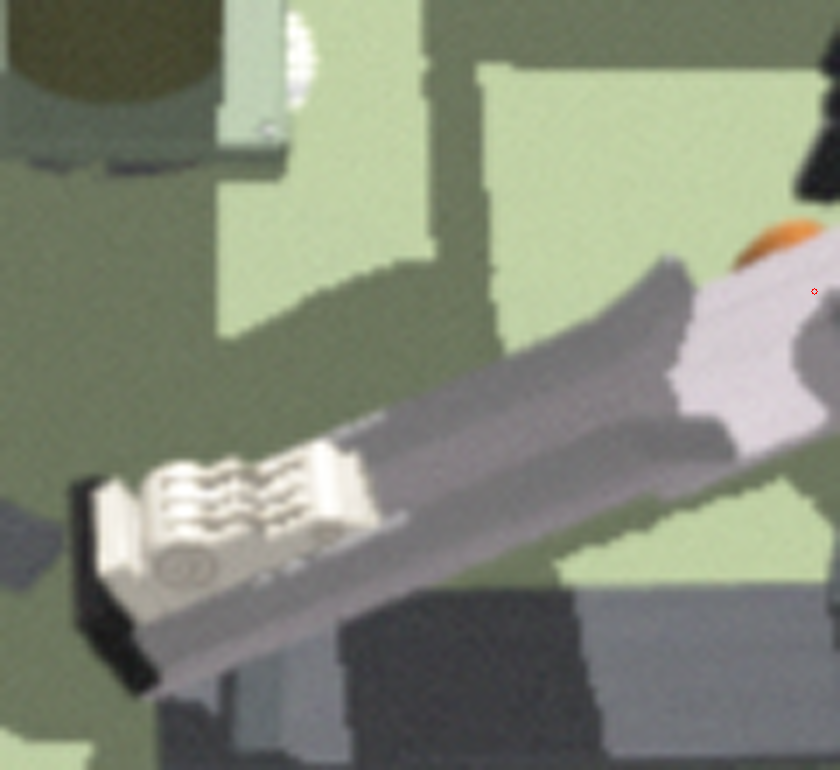

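A has slid to the stop, lying at top (248,224) flat on its back between the lips. Now B. The blue look-alikes stand close behind it, so I measure their clearance first.

```bash
python3 - <<'E'
import cv2,numpy as np
from h import *
f=cv2.imread("pics/top0.png");hsv=cv2.cvtColor(f,cv2.COLOR_BGR2HSV)
m=cv2.inRange(hsv,(105,150,40),(130,255,255))
c,_=cv2.findContours(m,cv2.RETR_EXTERNAL,cv2.CHAIN_APPROX_SIMPLE)
for k in c:
    if cv2.contourArea(k)>60:
        b=cv2.boxPoints(cv2.minAreaRect(k));x,y,w,h=cv2.boundingRect(k);print(x,y,w,h)
        for p in k[:,0][::2]: print(onz("top",*p,.11)[:2]+[-.002,.003],end=' ')
        print()
cv2.imwrite("pics/b1.png",cv2.resize(f[195:285,350:440],None,fx=6,fy=6,interpolation=cv2.INTER_CUBIC))
E
```

```text
368 257 20 17
[ 0.3909 -0.3324] [ 0.3848 -0.3324] [ 0.3666 -0.3293] [ 0.3483 -0.3263] [ 0.3482 -0.3202] [ 0.3511 -0.3079] [ 0.348  -0.3079] [ 0.3452 -0.3232] [ 0.3424 -0.3354] [ 0.3456 -0.3507] [ 0.3427 -0.3568] [ 0.3427 -0.3537] [ 0.3517 -0.3507] [ 0.3549 -0.3599] [ 0.376  -0.3538] [ 0.3822 -0.3569] [ 0.3792 -0.363 ] [ 0.3852 -0.36  ] [ 0.3882 -0.3508] [ 0.391  -0.3386] 
398 242 25 19
[ 0.4385 -0.4522] [ 0.4353 -0.4399] [ 0.4321 -0.4307] [ 0.4289 -0.4245] [ 0.4258 -0.4184] [ 0.4257 -0.4153] [ 0.4256 -0.4091] [ 0.4256 -0.4061] [ 0.4224 -0.3969] [ 0.4133 -0.3999] [ 0.4011 -0.4029] [ 0.392  -0.4059] [ 0.3829 -0.4089] [ 0.3923 -0.4243] [ 0.3984 -0.4274] [ 0.4047 -0.4397] [ 0.3986 -0.4396] [ 0.3925 -0.4365] [ 0.3864 -0.4395] [ 0.3927 -0.4488] [ 0.4018 -0.4519] [ 0.411 -0.455] [ 0.4143 -0.4673] [ 0.4296 -0.4705] [ 0.4387 -0.4676]
```

View pics/b1.png

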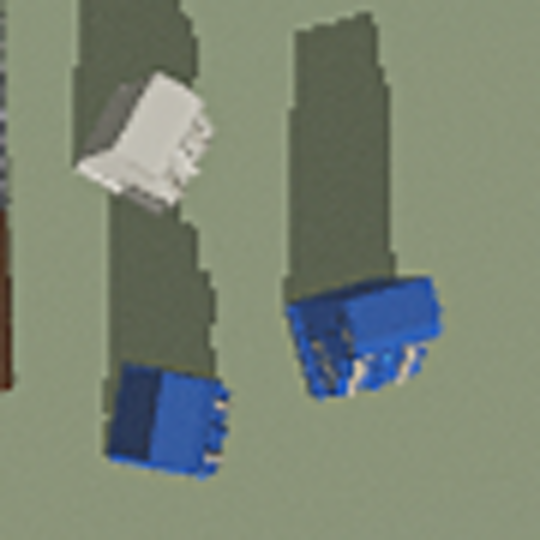

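```bash
sed -i 's/B=((.515,-.341)/B=((.5145,-.3405)/; s/TH=np.radians(45); G=np.array(\[-.003,0,.050\])/TH=np.radians(30); G=np.array([0,0,.060])/' h.py
python3 - <<'E'
from h import *
g=tool(corb_bench("B"));print(g,back(g,.13)[0])
print(tool(corb_chute(.335,0))[0])
s=sense()
plan((np.array([.42,-.02,.36]),g[1]),14)
# with first 4 rows back off simulated: position after retreat
E
```

```text
(array([ 0.5192, -0.3323,  0.0435]), array([[ 0.25 ,  0.866, -0.433],
       [ 0.433, -0.5  , -0.75 ],
       [-0.866, -0.   , -0.5  ]])) [ 0.4867 -0.3886  0.1561]
[0.4761 0.3    0.2269]
dist 0.3484501708734332 ang 55.41352330752073 rows 14
slide [-0.0036, -0.005, 0.0241] rot [2.42, 3.12, 0.31]
slide [-0.005, -0.004, 0.0241] rot [2.42, 3.12, 0.31]
slide [-0.0063, -0.0029, 0.0239] rot [2.42, 3.12, 0.31]
slide [-0.0076, -0.0019, 0.0236] rot [2.42, 3.12, 0.31]
slide [-0.0089, -0.0009, 0.0232] rot [2.42, 3.12, 0.31]
slide [-0.0101, 0.0002, 0.0227] rot [2.42, 3.12, 0.31]
slide [-0.0113, 0.0012, 0.0221] rot [2.42, 3.12, 0.31]
slide [-0.0125, 0.0022, 0.0214] rot [2.42, 3.12, 0.31]
slide [-0.0137, 0.0031, 0.0206] rot [2.42, 3.12, 0.31]
slide [-0.0147, 0.004, 0.0197] rot [2.42, 3.12, 0.31]
slide [-0.0158, 0.0049, 0.0186] rot [2.42, 3.12, 0.31]
slide [-0.0167, 0.0058, 0.0175] rot [2.42, 3.12, 0.31]
slide [-0.0176, 0.0066, 0.0163] rot [2.42, 3.12, 0.31]
slide [-0.0184, 0.0073, 0.0151] rot [2.42, 3.12, 0.31]
```

>>> move_arm(
  jaw=[0.085, 0.085, 0.085, 0.085, 0.085, 0.085, 0.085, 0.085],
  slide=[
    [-0.02, 0, 0],
    [-0.04, 0, 0],
    [-0.04, 0, 0],
    [-0.02, -0.01, 0.04],
    [-0.005, -0.008, 0.045],
    [-0.005, -0.006, 0.045],
    [-0.005, -0.004, 0.045],
    [-0.005, 0, 0.04],
  ],
  delta_rot=[
    [0, 0, 0],
    [0, 0, 0],
    [0, 0, 0],
    [4.8, 6.2, 0.6],
    [4.8, 6.2, 0.6],
    [4.8, 6.2, 0.6],
    [4.8, 6.2, 0.6],
    [4.8, 6.2, 0.6],
  ],
)

```text
clock: 18.1
tcp_pos: [0.4192, 0.118, 0.37]
orientation: [[0.154, 0.934, -0.322], [0.266, -0.353, -0.897], [-0.952, 0.052, -0.303]]
force: [-0.4, -1.8, -1.1]
grip_width: 0.0849
```

```bash
python3 - <<'E'
from h import *
s=sense();print(s["clock"],s["tcp_pos"],s["joint_positions"],s["force"])
g=tool(corb_bench("B"));
plan((np.array([.46,-.34,.24]),g[1]),8)
E
```

```text
18.1 [0.4192 0.118  0.37  ] [ -8.1655 -18.5102 102.7454  16.5715  88.9642  12.763 ] [-0.3974 -1.8372 -1.096 ]
dist 0.47781062690418225 ang 15.542355829904935 rows 8
slide [0.001, 0.0241, 0.0546] rot [1.22, 1.51, 0.13]
slide [-0.0004, 0.0253, 0.0541] rot [1.22, 1.51, 0.13]
slide [-0.0017, 0.0264, 0.0535] rot [1.22, 1.51, 0.13]
slide [-0.0031, 0.0276, 0.0529] rot [1.22, 1.51, 0.13]
slide [-0.0044, 0.0287, 0.0522] rot [1.22, 1.51, 0.13]
slide [-0.0057, 0.0298, 0.0515] rot [1.22, 1.51, 0.13]
slide [-0.007, 0.0309, 0.0506] rot [1.22, 1.51, 0.13]
slide [-0.0082, 0.032, 0.0498] rot [1.22, 1.51, 0.13]
```

>>> move_arm(
  jaw=[0.085, 0.085, 0.085, 0.085, 0.085, 0.085, 0.085, 0.085],
  slide=[
    [0, 0.022, 0.05],
    [0, 0.023, 0.05],
    [-0.002, 0.024, 0.05],
    [-0.003, 0.026, 0.05],
    [-0.004, 0.028, 0.05],
    [-0.006, 0.029, 0.05],
    [-0.007, 0.03, 0.04],
    [0, 0, 0],
  ],
  delta_rot=[
    [1.2, 1.5, 0.1],
    [1.2, 1.5, 0.1],
    [1.2, 1.5, 0.1],
    [1.2, 1.5, 0.1],
    [1.2, 1.5, 0.1],
    [1.2, 1.5, 0.1],
    [1.2, 1.5, 0.1],
    [0, 0, 0],
  ],
)

```text
clock: 19.1
tcp_pos: [0.4528, -0.2712, 0.2677]
orientation: [[0.25, 0.87, -0.425], [0.413, -0.493, -0.766], [-0.876, 0.016, -0.482]]
force: [0.2, 0.2, -0.1]
grip_width: 0.0849
```

```bash
python3 - <<'E'
from h import *
s=sense();print(s["clock"],s["tcp_pos"],s["joint_positions"],s["force"])
g=tool(corb_bench("B"));
plan(back(g,.13),6)
E
```

```text
19.1 [ 0.4528 -0.2712  0.2677] [-56.0953   8.7673  92.2586  25.9851  91.8074 -28.93  ] [ 0.2485  0.231  -0.0804]
dist 0.1654787319488324 ang 1.5563979072020875 rows 6
slide [0.0096, 0.0143, 0.0216] rot [0.14, 0.19, -0.1]
slide [0.0095, 0.0143, 0.0216] rot [0.14, 0.19, -0.1]
slide [0.0094, 0.0144, 0.0215] rot [0.14, 0.19, -0.1]
slide [0.0093, 0.0145, 0.0215] rot [0.14, 0.19, -0.1]
slide [0.0092, 0.0145, 0.0215] rot [0.14, 0.19, -0.1]
slide [0.0091, 0.0146, 0.0215] rot [0.14, 0.19, -0.1]
```

>>> move_arm(
  jaw=[0.085, 0.085, 0.085, 0.085, 0.085, 0.085, 0.085, 0.085],
  slide=[
    [0.008, 0.014, 0.021],
    [0.008, 0.014, 0.021],
    [0.008, 0.014, 0.021],
    [0.008, 0.014, 0.021],
    [0.008, 0.014, 0.021],
    [0.006, 0.01, 0.016],
    [0, 0, 0],
    [0, 0, 0],
  ],
  delta_rot=[
    [0.2, 0.3, -0.1],
    [0.2, 0.3, -0.1],
    [0.2, 0.3, -0.1],
    [0.2, 0.2, -0.1],
    [0, 0, 0],
    [0, 0, 0],
    [0, 0, 0],
    [0, 0, 0],
  ],
)

```text
clock: 20.1
tcp_pos: [0.4846, -0.3806, 0.1717]
orientation: [[0.251, 0.869, -0.425], [0.43, -0.494, -0.756], [-0.867, 0.007, -0.498]]
force: [0.4, 0.0, 0.1]
grip_width: 0.0852
```

```bash
python3 look.py k1 "(320,190,430,280)" "(140,180,250,275)"; python3 - <<'E'
from h import *
g=tool(corb_bench("B"));
plan(back(g,.06),5)
E
```

```text
20.1 [ 0.4846 -0.3806  0.1717] [-59.4263  26.7016  81.2417  25.8021  87.8936 -34.5467] 0.08521061045624928 [0.4161 0.0151 0.1425]
top tcp px [396.8243 226.2545]
scene tcp px [163.2705 202.7915]
dist 0.08190680104789629 ang 0.6082770846905549 rows 5
slide [0.0162, 0.0011, 0.0025] rot [0.11, 0.03, -0.04]
slide [0.0162, 0.0011, 0.0025] rot [0.11, 0.03, -0.04]
slide [0.0161, 0.0011, 0.0025] rot [0.11, 0.03, -0.04]
slide [0.0161, 0.0011, 0.0025] rot [0.11, 0.03, -0.04]
slide [0.0161, 0.0011, 0.0025] rot [0.11, 0.03, -0.04]
```

View pics/k1_top.png

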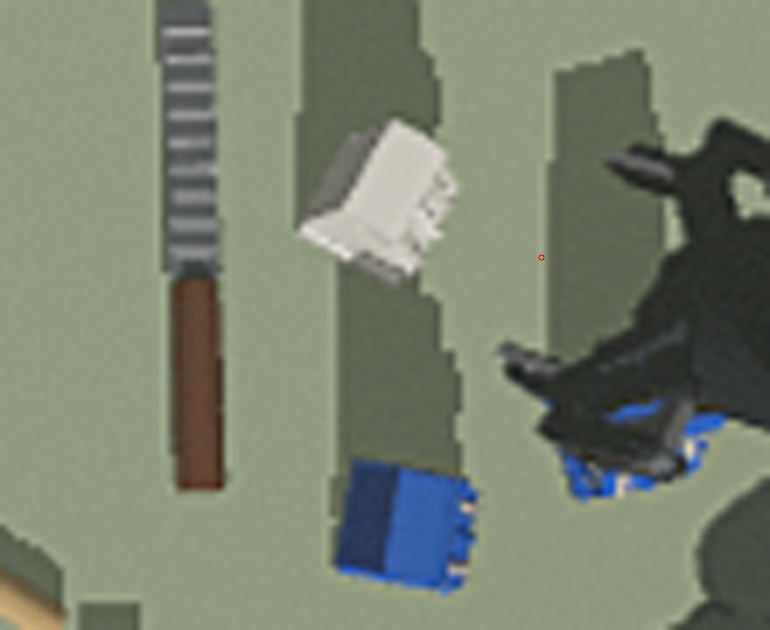

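View pics/k1_scene.png

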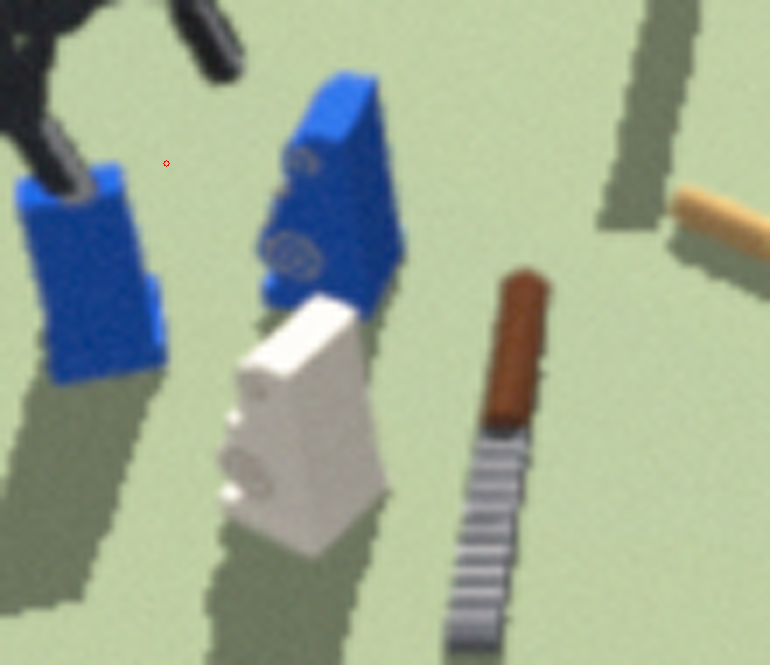

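>>> move_arm(
  jaw=[0.085, 0.085, 0.085, 0.085, 0.085, 0.085, 0.085, 0.085],
  slide=[
    [0.014, 0.002, 0.004],
    [0.015, 0.002, 0.004],
    [0.015, 0.001, 0.002],
    [0.015, 0, 0.001],
    [0.014, 0, 0],
    [0, 0, 0],
    [0, 0, 0],
    [0, 0, 0],
  ],
  delta_rot=[
    [0.2, 0, 0],
    [0.2, 0, 0],
    [0.1, 0, 0],
    [0, 0, 0],
    [0, 0, 0],
    [0, 0, 0],
    [0, 0, 0],
    [0, 0, 0],
  ],
)

```text
clock: 21.2
tcp_pos: [0.5038, -0.3571, 0.0983]
orientation: [[0.25, 0.866, -0.433], [0.43, -0.5, -0.752], [-0.867, 0.002, -0.498]]
force: [-0.3, 0.3, 0.3]
grip_width: 0.0849
```

```bash
python3 look.py k2 "(320,190,430,280)" "(140,180,250,275)"; python3 - <<'E'
from h import *
g=tool(corb_bench("B"));
plan(back(g,.0),4)
E
```

```text
21.2 [ 0.5038 -0.3571  0.0983] [-56.8704  31.0499  84.4632  26.84    80.0978 -35.2957] 0.08489258286629452 [-0.2729  0.2565  0.3496]
top tcp px [383.1356 221.1366]
scene tcp px [173.4732 225.569 ]
dist 0.062346811784914635 ang 0.21950525728904263 rows 4
slide [0.0156, 0.0002, 0.0005] rot [0.02, 0.04, -0.03]
slide [0.0156, 0.0002, 0.0005] rot [0.02, 0.04, -0.03]
slide [0.0156, 0.0002, 0.0005] rot [0.02, 0.04, -0.03]
slide [0.0156, 0.0002, 0.0005] rot [0.02, 0.04, -0.03]
```

View pics/k2_top.png

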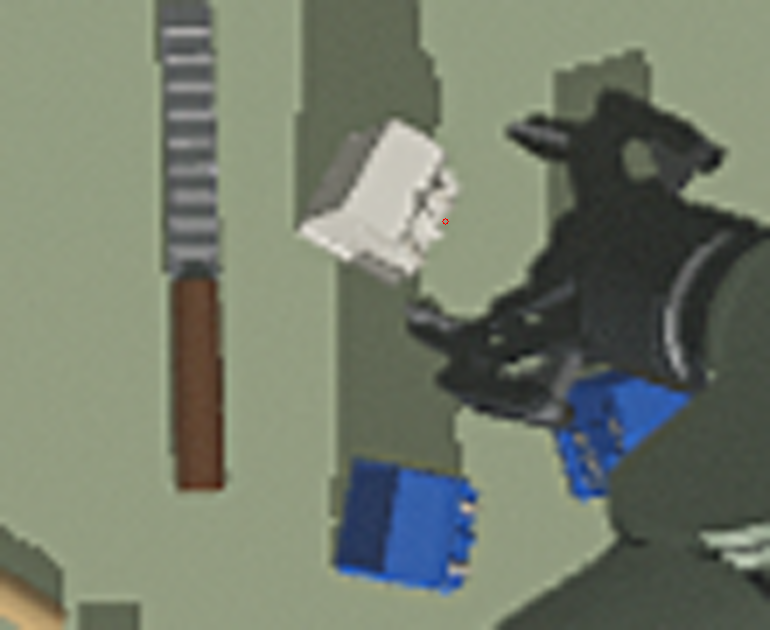

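View pics/k2_scene.png

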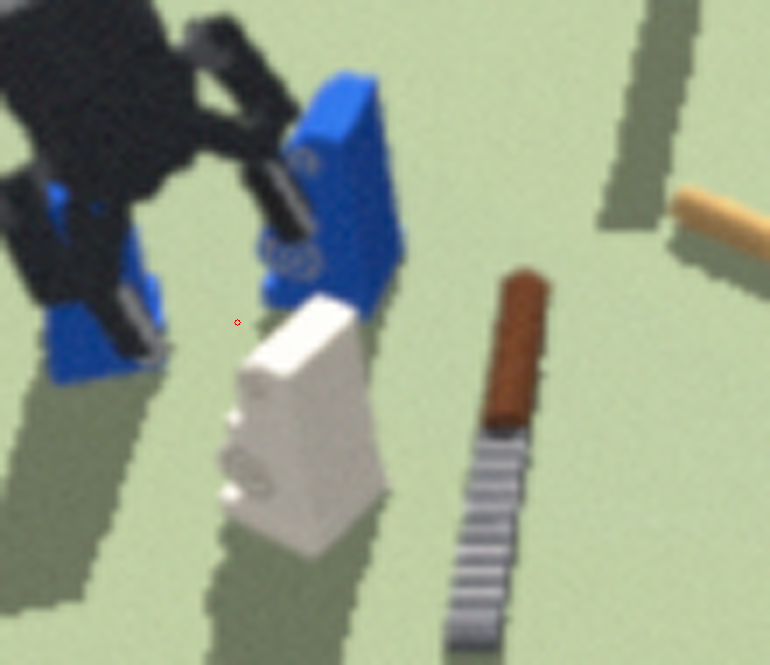

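>>> move_arm(
  jaw=[0.085, 0.085, 0.085, 0.085, 0.085, 0.085, 0.085, 0.085],
  slide=[
    [0.012, -0.001, 0.001],
    [0.012, 0, 0.001],
    [0.012, 0, 0],
    [0.011, 0, 0],
    [0.008, 0, 0],
    [0.002, 0, 0],
    [0, 0, 0],
    [0, 0, 0],
  ],
  delta_rot=[
    [0, 0, 0],
    [0, 0, 0],
    [0, 0, 0],
    [0, 0, 0],
    [0, 0, 0],
    [0, 0, 0],
    [0, 0, 0],
    [0, 0, 0],
  ],
)

```text
clock: 22.3
tcp_pos: [0.5173, -0.3321, 0.0444]
orientation: [[0.25, 0.866, -0.433], [0.43, -0.5, -0.752], [-0.867, 0.002, -0.497]]
force: [0.9, 0.4, -0.1]
grip_width: 0.0852
```

```bash
python3 look.py k3 "(320,190,430,280)" "(140,180,250,275)"; python3 - <<'E'
from h import *
g=tool(corb_bench("B"));
plan(back(g,.0),1)
E
```

```text
22.3 [ 0.5173 -0.3321  0.0444] [-54.6077  34.3892  86.8704  28.1169  74.0608 -36.2054] 0.08524969318698211 [ 0.9046  0.3643 -0.1011]
top tcp px [371.5549 217.8643]
scene tcp px [183.2471 241.623 ]
dist 0.0021489023051774374 ang 0.22840400862565208 rows 1
slide [0.0013, 0.0017, -0.0004] rot [0.07, 0.17, -0.13]
```

View pics/k3_top.png

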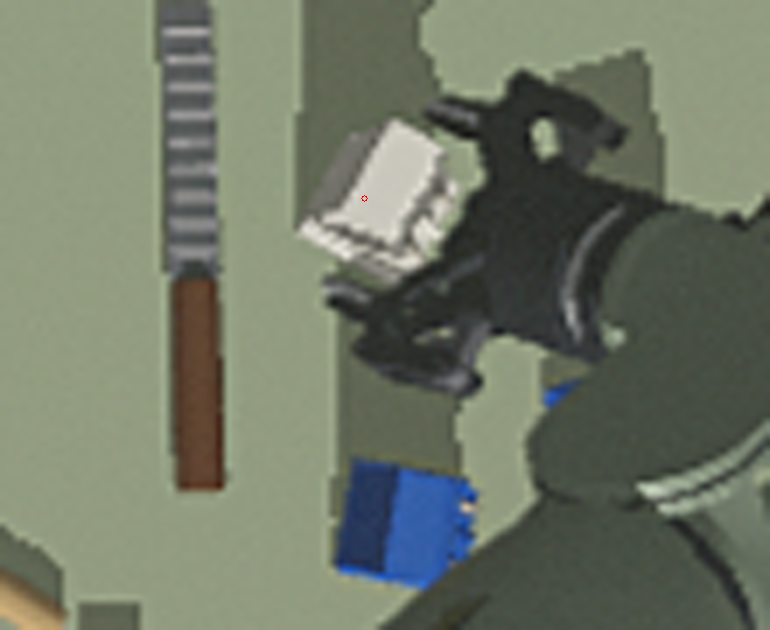

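View pics/k3_scene.png

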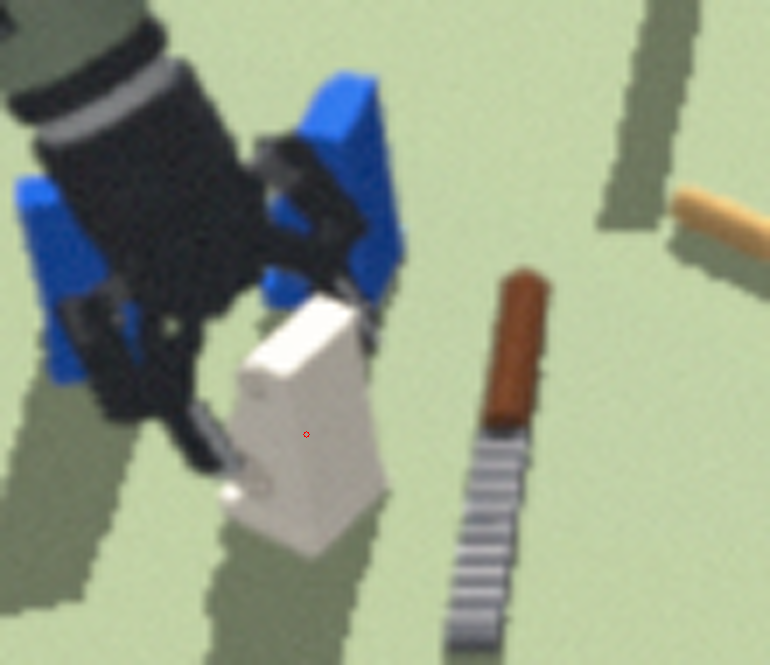

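Both fingers straddle B, and the blue corbels are untouched and clear. Closing the jaws.

>>> move_arm(
  jaw=[0.075, 0.065, 0.06, 0.055, 0.05, 0.04, 0.03, 0.03],
  slide=[
    [0, 0, 0],
    [0, 0, 0],
    [0, 0, 0],
    [0, 0, 0],
    [0, 0, 0],
    [0, 0, 0],
    [0, 0, 0],
    [0, 0, 0],
  ],
  delta_rot=[
    [0, 0, 0],
    [0, 0, 0],
    [0, 0, 0],
    [0, 0, 0],
    [0, 0, 0],
    [0, 0, 0],
    [0, 0, 0],
    [0, 0, 0],
  ],
  squeeze=60,
)

```text
clock: 23.4
tcp_pos: [0.5177, -0.3335, 0.0455]
orientation: [[0.252, 0.866, -0.432], [0.428, -0.501, -0.753], [-0.868, 0.005, -0.496]]
force: [-0.6, -0.1, 1.0]
grip_width: 0.0449
```

```bash
python3 - <<'E'
from h import *
s=sense();print(s["tcp_pos"],s["grip_width"],s["force"])
R=s["orientation"];print(R.T@[0,0,1])
E
```

```text
[ 0.5177 -0.3335  0.0455] 0.044913952372533095 [-0.5515 -0.1326  0.9628]
[-0.8681  0.0049 -0.4964]
```

>>> move_arm(
  jaw=[0.03, 0.03, 0.03, 0.03, 0.03, 0.03, 0.03, 0.03],
  slide=[
    [-0.01, 0, -0.006],
    [-0.015, 0, -0.009],
    [-0.022, 0, -0.013],
    [-0.025, 0, -0.014],
    [-0.025, 0, -0.014],
    [-0.025, 0, -0.014],
    [-0.025, 0, -0.014],
    [-0.025, -0.01, -0.014],
  ],
  delta_rot=[
    [0, 0, 0],
    [0, 0, 0],
    [0, 0, 0],
    [0, 0, 0],
    [0, 0, 0],
    [0, 0, 0],
    [0, 0, 0],
    [0, 0, 0],
  ],
)

```text
clock: 24.4
tcp_pos: [0.5061, -0.3254, 0.252]
orientation: [[0.246, 0.867, -0.434], [0.431, -0.499, -0.752], [-0.868, -0.002, -0.496]]
force: [0.5, 0.7, -2.7]
grip_width: 0.045
```

```bash
python3 - <<'E'
from h import *
s=sense();print(s["clock"],s["tcp_pos"],s["joint_positions"],s["grip_width"],s["force"])
t=tool(corb_chute(.335,.0))
plan((np.array([.472,.18,.38]),t[1]),16)
E
```

```text
24.4 [ 0.5061 -0.3254  0.252 ] [-55.0083  19.3032  81.4532  26.6902  92.6194 -26.9999] 0.044974830261983206 [ 0.4582  0.7332 -2.7134]
dist 0.5225013068687618 ang 67.69284529359008 rows 16
slide [0.0061, -0.0176, -0.0268] rot [-2.18, -3.63, 0.01]
slide [0.0044, -0.0166, -0.0278] rot [-2.18, -3.63, 0.01]
slide [0.0026, -0.0155, -0.0286] rot [-2.18, -3.63, 0.01]
slide [0.0008, -0.0144, -0.0293] rot [-2.18, -3.63, 0.01]
slide [-0.0011, -0.0133, -0.0298] rot [-2.18, -3.63, 0.01]
slide [-0.003, -0.0121, -0.0302] rot [-2.18, -3.63, 0.01]
slide [-0.0049, -0.011, -0.0304] rot [-2.18, -3.63, 0.01]
slide [-0.0068, -0.0098, -0.0304] rot [-2.18, -3.63, 0.01]
slide [-0.0088, -0.0087, -0.0302] rot [-2.18, -3.63, 0.01]
slide [-0.0107, -0.0075, -0.0299] rot [-2.18, -3.63, 0.01]
slide [-0.0125, -0.0064, -0.0295] rot [-2.18, -3.63, 0.01]
slide [-0.0144, -0.0053, -0.0288] rot [-2.18, -3.63, 0.01]
slide [-0.0162, -0.0042, -0.028] rot [-2.18, -3.63, 0.01]
slide [-0.0179, -0.0031, -0.0271] rot [-2.18, -3.63, 0.01]
slide [-0.0196, -0.0021, -0.026] rot [-2.18, -3.63, 0.01]
slide [-0.0212, -0.0011, -0.0248] rot [-2.18, -3.63, 0.01]
```

>>> move_arm(
  jaw=[0.03, 0.03, 0.03, 0.03, 0.03, 0.03, 0.03, 0.03],
  slide=[
    [0.003, -0.018, -0.027],
    [0.002, -0.017, -0.028],
    [0, -0.016, -0.029],
    [-0.001, -0.014, -0.029],
    [-0.003, -0.013, -0.03],
    [-0.004, -0.012, -0.03],
    [-0.006, -0.011, -0.03],
    [-0.008, -0.01, -0.03],
  ],
  delta_rot=[
    [-2.2, -3.6, 0],
    [-2.2, -3.6, 0],
    [-2.2, -3.6, 0],
    [-2.2, -3.6, 0],
    [-2.2, -3.6, 0],
    [-2.2, -3.6, 0],
    [-2.2, -3.6, 0],
    [-2.2, -3.6, 0],
  ],
)

```text
clock: 25.4
tcp_pos: [0.4806, -0.0701, 0.3413]
orientation: [[0.082, 0.971, -0.226], [-0.037, -0.224, -0.974], [-0.996, 0.088, 0.018]]
force: [0.9, 0.1, -2.9]
grip_width: 0.0452
```

```bash
python3 - <<'E'
from h import *
s=sense();print(s["clock"],s["tcp_pos"],s["joint_positions"],s["grip_width"],s["force"])
t=tool(corb_chute(.335,.10));print(t[0])
plan((np.array([.472,.20,.34]),t[1]),8)
E
```

```text
25.4 [ 0.4806 -0.0701  0.3413] [-18.1488  -6.5397  94.7783  -0.5661  86.6521  -5.0955] 0.04519378429310039 [ 0.908   0.1343 -2.9179]
[0.4791 0.25   0.3135]
dist 0.2702620236182692 ang 32.975374870461266 rows 8
slide [-0.0012, -0.0086, -0.0326] rot [-2.17, -3.5, -0.05]
slide [-0.0032, -0.0074, -0.0328] rot [-2.17, -3.5, -0.05]
slide [-0.0052, -0.0062, -0.0328] rot [-2.17, -3.5, -0.05]
slide [-0.0072, -0.0049, -0.0326] rot [-2.17, -3.5, -0.05]
slide [-0.0092, -0.0037, -0.0323] rot [-2.17, -3.5, -0.05]
slide [-0.0111, -0.0025, -0.0318] rot [-2.17, -3.5, -0.05]
slide [-0.013, -0.0013, -0.0311] rot [-2.17, -3.5, -0.05]
slide [-0.0149, -0.0002, -0.0303] rot [-2.17, -3.5, -0.05]
```

>>> move_arm(
  jaw=[0.03, 0.03, 0.03, 0.03, 0.03, 0.03, 0.03, 0.03],
  slide=[
    [-0.001, -0.008, -0.032],
    [-0.003, -0.007, -0.032],
    [-0.005, -0.006, -0.032],
    [-0.007, -0.005, -0.032],
    [-0.009, -0.004, -0.032],
    [-0.011, -0.003, -0.031],
    [-0.012, -0.001, -0.025],
    [0, 0, 0],
  ],
  delta_rot=[
    [-2.2, -3.6, 0],
    [-2.2, -3.6, 0],
    [-2.2, -3.6, 0],
    [-2.2, -3.6, 0],
    [-2.2, -3.6, 0],
    [-2.2, -3.6, 0],
    [-2.2, -3.6, 0],
    [-1, -1.6, 0],
  ],
)

```text
clock: 26.4
tcp_pos: [0.4651, 0.1689, 0.3485]
orientation: [[0.044, 0.998, 0.037], [-0.485, 0.054, -0.873], [-0.874, 0.021, 0.486]]
force: [-0.6, -0.6, -2.6]
grip_width: 0.0452
```

```bash
python3 - <<'E'
from h import *
s=sense();print(s["clock"],s["tcp_pos"],s["joint_positions"],s["grip_width"],s["force"])
t=tool(corb_chute(.335,.04));print(t[0])
plan((t[0]-[.0043,0,0],t[1]),5)
E
```

```text
26.4 [0.4651 0.1689 0.3485] [ 26.5772   6.4577  85.3991 -27.2826  98.5475  22.1578] 0.04522395672395282 [-0.6014 -0.5606 -2.6253]
[0.4773 0.28   0.2616]
dist 0.14129384135078774 ang 1.5353224032401245 rows 5
slide [0.0045, 0.0024, -0.0278] rot [-0.18, -0.18, -0.17]
slide [0.0044, 0.0025, -0.0278] rot [-0.18, -0.18, -0.17]
slide [0.0043, 0.0026, -0.0278] rot [-0.18, -0.18, -0.17]
slide [0.0042, 0.0027, -0.0278] rot [-0.18, -0.18, -0.17]
slide [0.0041, 0.0028, -0.0278] rot [-0.18, -0.18, -0.17]
```

>>> move_arm(
  jaw=[0.03, 0.03, 0.03, 0.03, 0.03, 0.03, 0.03, 0.03],
  slide=[
    [0.003, 0.002, -0.022],
    [0.003, 0.002, -0.022],
    [0.003, 0.002, -0.022],
    [0.003, 0.002, -0.022],
    [0.003, 0.002, -0.022],
    [0.003, 0.002, -0.018],
    [0, 0, 0],
    [0, 0, 0],
  ],
  delta_rot=[
    [-0.2, -0.2, -0.2],
    [-0.2, -0.2, -0.2],
    [-0.2, -0.2, -0.2],
    [-0.2, -0.2, -0.2],
    [-0.1, -0.1, -0.1],
    [0, 0, 0],
    [0, 0, 0],
    [0, 0, 0],
  ],
)

```text
clock: 27.4
tcp_pos: [0.472, 0.2754, 0.2631]
orientation: [[0.022, 0.999, 0.047], [-0.498, 0.052, -0.866], [-0.867, -0.004, 0.499]]
force: [0.6, -0.2, -3.0]
grip_width: 0.0452
```

```bash
python3 look.py m1 "(120,180,240,260)" "(330,130,450,220)"; python3 - <<'E'
from h import *
t=tool(corb_chute(.335,.0))
plan((t[0]-[.0043,0,0],t[1]),1)
R=sense()["orientation"];print("down normal in tool",R.T@-N)
E
```

```text
27.4 [0.472  0.2754 0.2631] [ 35.1465  19.5104  79.9064 -25.0355  97.0919  32.6404] 0.04524268815027603 [ 0.5717 -0.1729 -3.    ]
top tcp px [165.4295 225.563 ]
scene tcp px [390.2303 179.9202]
dist 0.043968997962152784 ang 0.570141526801233 rows 1
slide [0.0193, 0.0013, -0.0395] rot [-0.32, -0.12, 0.46]
down normal in tool [ 0.5018 -0.0008 -0.865 ]
```

View pics/m1_top.png

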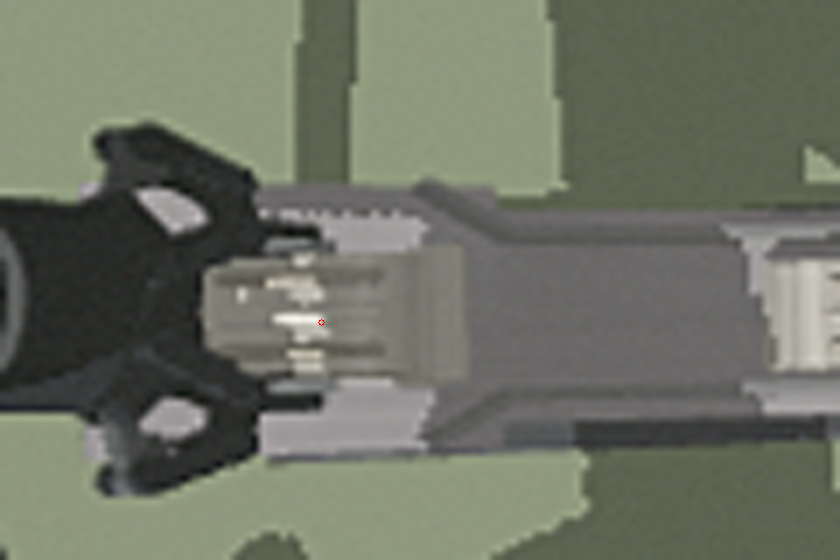

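View pics/m1_scene.png

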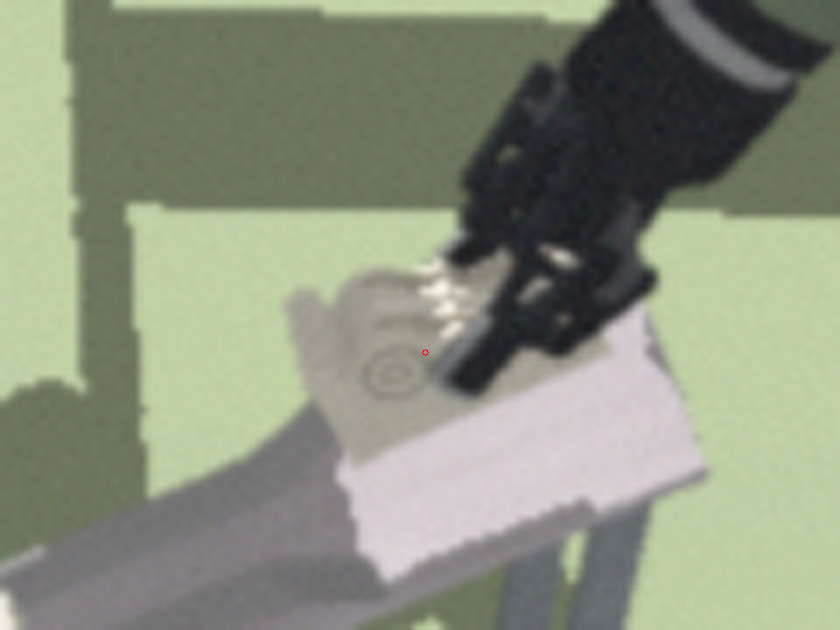

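>>> move_arm(
  jaw=[0.03, 0.03, 0.03, 0.03, 0.03, 0.03, 0.03, 0.03],
  slide=[
    [0.003, 0, -0.006],
    [0.004, 0, -0.007],
    [0.004, 0, -0.007],
    [0.003, 0, -0.006],
    [0.0015, 0, -0.003],
    [0, 0, 0],
    [0, 0, 0],
    [0, 0, 0],
  ],
  delta_rot=[
    [-0.2, 0, 0.2],
    [0, 0, 0.2],
    [0, 0, 0],
    [0, 0, 0],
    [0, 0, 0],
    [0, 0, 0],
    [0, 0, 0],
    [0, 0, 0],
  ],
)

```text
clock: 28.5
tcp_pos: [0.4713, 0.2935, 0.2348]
orientation: [[0.031, 0.998, 0.049], [-0.496, 0.057, -0.866], [-0.868, 0.002, 0.497]]
force: [-0.4, 0.3, -2.6]
grip_width: 0.0451
```

```bash
python3 look.py m2 "(120,180,240,260)" "(330,130,450,220)"; python3 - <<'E'
from h import *
t=tool(corb_chute(.335,.0))
plan((t[0]-[.0043,0,0],t[1]),1)
E
```

```text
28.5 [0.4713 0.2935 0.2348] [ 36.6116  21.928   80.0616 -24.725   94.8903  34.9329] 0.04512291966888585 [-0.3544  0.3076 -2.6059]
top tcp px [161.4895 226.234 ]
scene tcp px [395.2719 187.7649]
dist 0.01020688512904364 ang 0.28119794823683836 rows 1
slide [0.0037, 0.0008, -0.0095] rot [-0.21, -0.18, -0.05]
```

View pics/m2_scene.png

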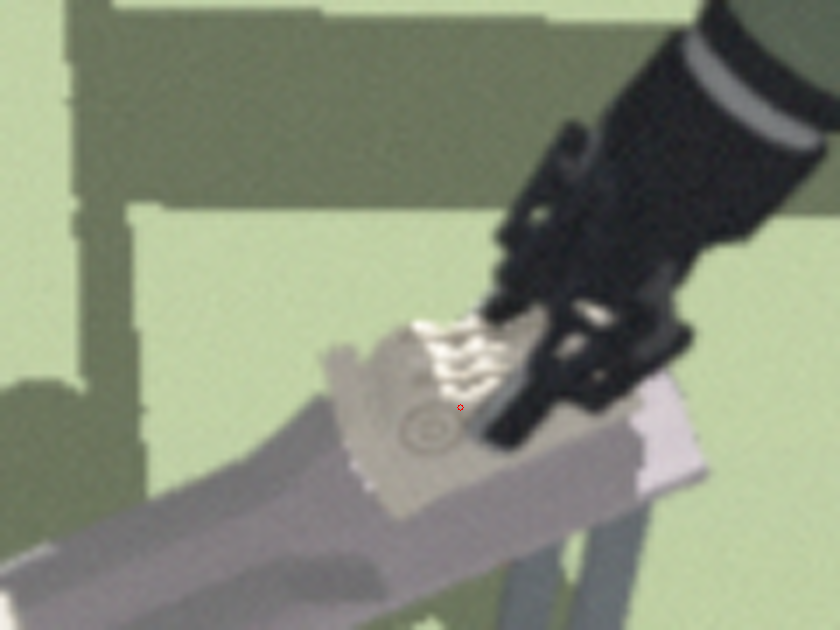

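>>> move_arm(
  jaw=[0.03, 0.03, 0.03, 0.03, 0.03, 0.03, 0.03, 0.03],
  slide=[
    [0.001, 0, -0.0017],
    [0.001, 0, -0.0017],
    [0.0008, 0, -0.0015],
    [0, 0, 0],
    [0, 0, 0],
    [0, 0, 0],
    [0, 0, 0],
    [0, 0, 0],
  ],
  delta_rot=[
    [0, 0, 0],
    [0, 0, 0],
    [0, 0, 0],
    [0, 0, 0],
    [0, 0, 0],
    [0, 0, 0],
    [0, 0, 0],
    [0, 0, 0],
  ],
)

```text
clock: 29.6
tcp_pos: [0.4713, 0.2965, 0.2299]
orientation: [[0.031, 0.998, 0.048], [-0.496, 0.057, -0.866], [-0.868, 0.003, 0.497]]
force: [0.1, -0.9, -2.0]
grip_width: 0.0455
```

```bash
python3 - <<'E'
from h import *
print(sense()["force"],sense()["wrist_torque"])
t=tool(corb_chute(.335,.0))
plan((t[0]-[.0043,0,0],t[1]),1)
E
```

```text
[ 0.0558 -0.8553 -1.9926] [ 0.453   0.0724 -0.0057]
dist 0.004593151987456494 ang 0.31047207332224963 rows 1
slide [0.0009, 0.0007, -0.0045] rot [-0.23, -0.19, -0.07]
```

>>> move_arm(
  jaw=[0.03, 0.03, 0.03, 0.03, 0.03, 0.03, 0.03, 0.03],
  slide=[
    [0.0005, 0, -0.0009],
    [0.0005, 0, -0.0009],
    [0.0005, 0, -0.0009],
    [0, 0, 0],
    [0, 0, 0],
    [0, 0, 0],
    [0, 0, 0],
    [0, 0, 0],
  ],
  delta_rot=[
    [0, 0, 0],
    [0, 0, 0],
    [0, 0, 0],
    [0, 0, 0],
    [0, 0, 0],
    [0, 0, 0],
    [0, 0, 0],
    [0, 0, 0],
  ],
)

```text
clock: 30.6
tcp_pos: [0.4713, 0.2979, 0.2275]
orientation: [[0.031, 0.998, 0.048], [-0.497, 0.057, -0.866], [-0.867, 0.003, 0.498]]
force: [-0.4, 0.4, -1.6]
grip_width: 0.045
```

```bash
python3 look.py m3 "(120,180,240,260)" "(330,130,450,220)"; python3 - <<'E'
from h import *
print(sense()["force"],sense()["wrist_torque"])
t=tool(corb_chute(.335,.0))
plan((t[0]-[.0043,0,0],t[1]),1)
E
```

```text
30.6 [0.4713 0.2979 0.2275] [ 36.947   22.6453  79.9771 -24.6463  94.4422  35.5457] 0.04501801416389797 [-0.3926  0.3885 -1.5771]
top tcp px [160.5813 226.3423]
scene tcp px [396.4806 189.7811]
[ 0.2638 -0.3277 -2.6874] [ 0.3136  0.0294 -0.0451]
dist 0.0021952863124430682 ang 0.31437139597082675 rows 1
slide [-0.0005, 0.0006, -0.0021] rot [-0.27, -0.15, -0.07]
```

View pics/m3_scene.png

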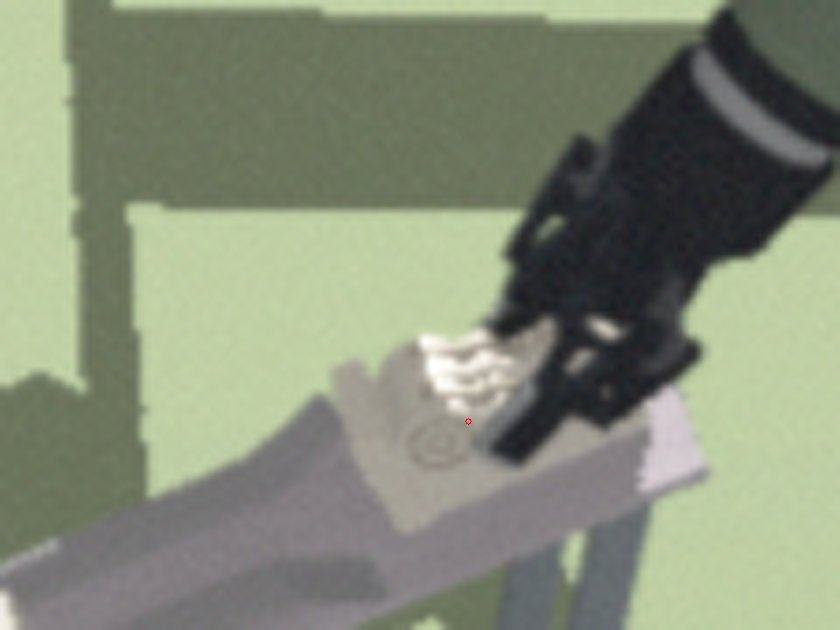

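View pics/m3_top.png

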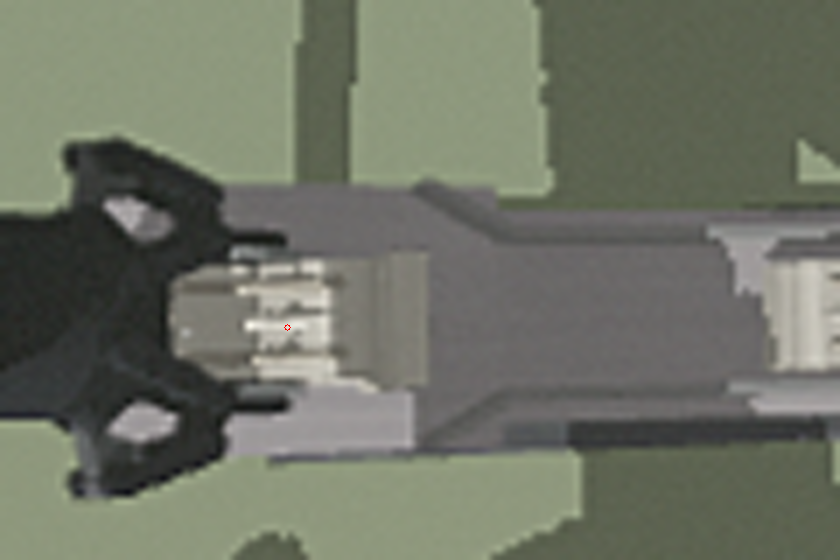

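Not clearly in contact yet, with the vertical load at about -2 N. I continue in small steps.

>>> move_arm(
  jaw=[0.03, 0.03, 0.03, 0.03, 0.03, 0.03, 0.03, 0.03],
  slide=[
    [0.0005, 0, -0.0009],
    [0.0005, 0, -0.0009],
    [0.0003, 0, -0.0005],
    [0, 0, 0],
    [0, 0, 0],
    [0, 0, 0],
    [0, 0, 0],
    [0, 0, 0],
  ],
  delta_rot=[
    [0, 0, 0],
    [0, 0, 0],
    [0, 0, 0],
    [0, 0, 0],
    [0, 0, 0],
    [0, 0, 0],
    [0, 0, 0],
    [0, 0, 0],
  ],
)

```text
clock: 31.7
tcp_pos: [0.4713, 0.2982, 0.2273]
orientation: [[0.032, 0.998, 0.046], [-0.5, 0.055, -0.864], [-0.866, 0.004, 0.501]]
force: [-0.6, -1.7, 1.4]
grip_width: 0.0449
```

```bash
python3 - <<'E'
from h import *
print(sense()["force"],sense()["wrist_torque"])
t=tool(corb_chute(.335,.0))
plan((t[0]-[.0043,0,0],t[1]),1)
E
```

```text
[-0.5861 -1.7334  1.4194] [-0.177   0.1397 -0.1045]
dist 0.001880541348328654 ang 0.37169644106064603 rows 1
slide [-0.0005, 0.0006, -0.0017] rot [-0.36, 0.05, -0.08]
```

>>> move_arm(
  jaw=[0.03, 0.03, 0.03, 0.03, 0.05, 0.055, 0.06, 0.07],
  slide=[
    [0.0004, 0, -0.0007],
    [0.0004, 0, -0.0007],
    [0, 0, 0],
    [0, 0, 0],
    [0, 0, 0],
    [0, 0, 0],
    [0, 0, 0],
    [0, 0, 0],
  ],
  delta_rot=[
    [0, 0, 0],
    [0, 0, 0],
    [0, 0, 0],
    [0, 0, 0],
    [0, 0, 0],
    [0, 0, 0],
    [0, 0, 0],
    [0, 0, 0],
  ],
)

```text
clock: 32.7
tcp_pos: [0.4718, 0.3001, 0.2254]
orientation: [[0.033, 0.998, 0.046], [-0.497, 0.057, -0.866], [-0.867, 0.006, 0.498]]
force: [0.2, -0.7, 0.6]
grip_width: 0.07
```

>>> move_arm(
  jaw=[0.085, 0.085, 0.085, 0.085, 0.085, 0.085, 0.085, 0.085],
  slide=[
    [0, 0, 0],
    [0, 0, 0],
    [0, 0, 0],
    [0, 0, 0],
    [-0.02, 0, 0],
    [-0.03, 0, 0],
    [-0.03, 0, 0],
    [-0.02, 0, 0],
  ],
  delta_rot=[
    [0, 0, 0],
    [0, 0, 0],
    [0, 0, 0],
    [0, 0, 0],
    [0, 0, 0],
    [0, 0, 0],
    [0, 0, 0],
    [0, 0, 0],
  ],
)

```text
clock: 33.7
tcp_pos: [0.4676, 0.3497, 0.3121]
orientation: [[0.029, 0.998, 0.047], [-0.5, 0.055, -0.864], [-0.866, 0.001, 0.501]]
force: [-0.6, -0.4, -0.3]
grip_width: 0.0848
```

```bash
python3 look.py n1 "(160,180,280,260)" "(280,150,400,260)"
```

```text
33.7 [0.4676 0.3497 0.3121] [ 40.6745  23.7327  68.5127 -24.3994 105.6637  34.5839] 0.08482694003460943 [-0.6196 -0.445  -0.2564]
top tcp px [132.3021 225.8491]
scene tcp px [419.6577 165.3304]
```

View pics/n1_top.png

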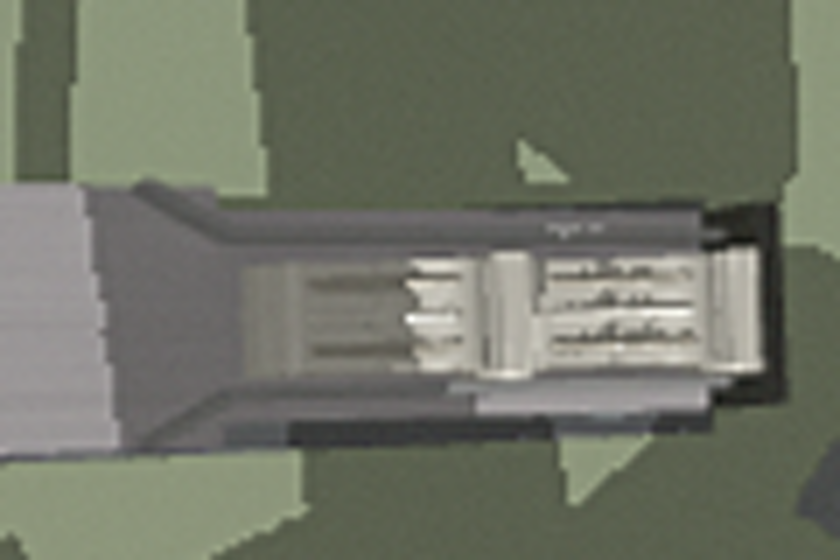

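View pics/n1_scene.png

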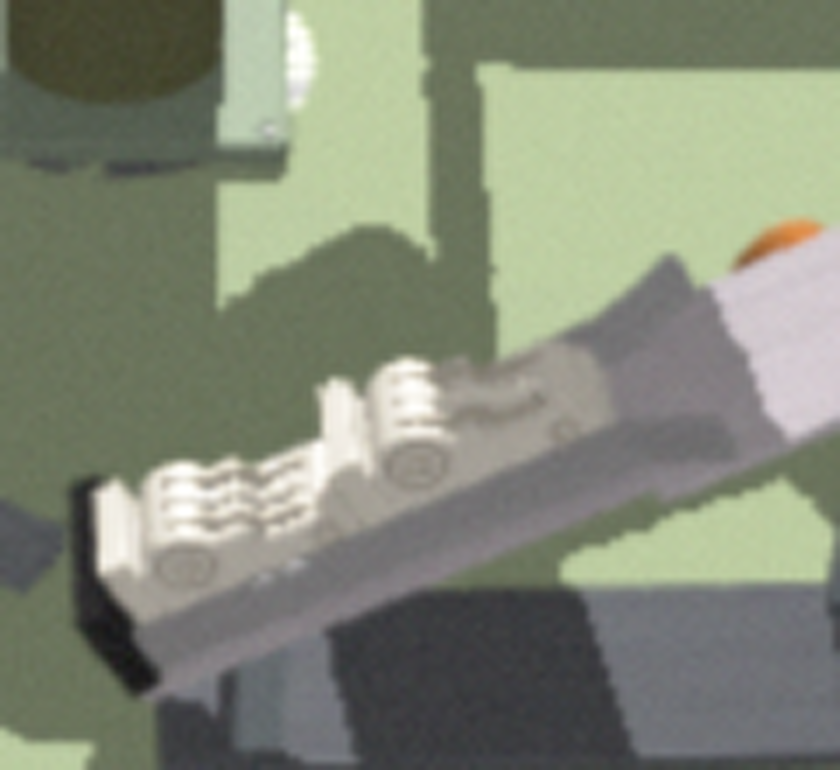

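View pics/n1_top_full.png

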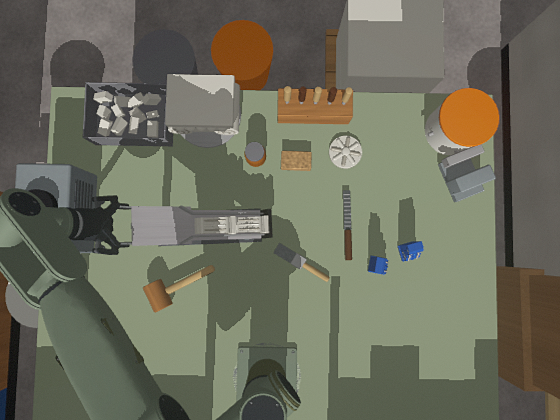

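Both corbels lie head to tail in the chute: the first from (230,225) to the stop at (270,225), the second behind it. Everything else is where it was. I let it settle and hand in.

>>> move_arm(
  jaw=[0.085, 0.085, 0.085, 0.085, 0.085, 0.085, 0.085, 0.085],
  slide=[
    [0, 0, 0],
    [0, 0, 0],
    [0, 0, 0],
    [0, 0, 0],
    [0, 0, 0],
    [0, 0, 0],
    [0, 0, 0],
    [0, 0, 0],
  ],
  delta_rot=[
    [0, 0, 0],
    [0, 0, 0],
    [0, 0, 0],
    [0, 0, 0],
    [0, 0, 0],
    [0, 0, 0],
    [0, 0, 0],
    [0, 0, 0],
  ],
)

```text
clock: 34.8
tcp_pos: [0.4673, 0.3482, 0.3094]
orientation: [[0.026, 0.999, 0.048], [-0.502, 0.055, -0.863], [-0.865, -0.001, 0.502]]
force: [-0.0, -0.2, -0.9]
grip_width: 0.0849
```

```bash
python3 - <<'E'
from h import *
import cv2
f=grab_frame("top")[:,:,::-1];g=cv2.imread("pics/n1_top_full.png")
d=cv2.absdiff(f.copy(),g)[195:255,180:290].max(2);print("changed px in chute",(d>50).sum(), sense()["force"])
print(onz("top",269,225,.05+.03)[1], "head-A edge; B tail edge", onz("top",195,225,.05+.22*.5+.02)[:2])
print(hand_in())
E
```

```text
changed px in chute 0 [ 0.3138 -0.0959 -0.421 ]
-0.0028396593660277927 head-A edge; B tail edge [0.4789 0.2104]
the job is handed in; nothing more can be done
None
```

Both white corbels are loaded in the chute, and I handed the job in at about 35 s of the 69 s allowed. I pinched each one by its cheeks and set it down on the apron scrolls up, head downhill. I let each go only after the force reading showed it was on the floor.

**Last checks:**
- **Corbels:** the pictures show the first against the stop and the second right behind it, both flat and between the lips. Nothing in the chute changed between the last two pictures. I judged the fit by eye and did not measure the final positions against the 15 mm and 6 mm limits.
- **Robot:** the gripper was open, about 0.1 m above the floor and clear of everything, with residual force under 1 N.
- **Other things:** the rosette, rasp, mallet, jar, brush, sanding block and the two blue look-alikes look unmoved in the top picture.

**Disagreements:**
- The two cameras differed by about 5 mm in y, more than the stated 2 mm, so I used their mean.
- The chute's centreline was about 4 mm off the computed one. I corrected this by comparing the corbel with the chute in the picture.

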